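# Hang the round hand mirror on the prop-store rail with an S-hook

## Robot

A 6-joint arm with a two-finger parallel gripper is mounted at the origin on the work surface. World frame = base frame: x ahead of the robot, y to its left, z up, the work surface at z = 0. Lengths are in mm, angles in rad, forces in N, time in s.
With the tool pointing down it reaches from about 350 to 975 mm from the base axis. Payload 7.1 kg.
Tool frame: the origin (TCP) lies midway between the tips of the shut fingers; the grasp point (between the pads) lies pinch_z behind it (pinch_z is the distance from the TCP to the grasp point, in mm); z points along the fingers, y is the line along which they close (so a half turn about z gives the same grasp; the last joint's range is limited). The gripper opens to 88 mm and grips with 3 to 60 N. Pads are 20 mm wide; open, the fingers measure 115 mm over their backs; the gripper's body (75 mm by 178 mm) begins 61 mm behind the grasp point.
Start: joints at [1.247, 0.423, 1.63, -0, 1.089, -0.019], TCP at [187.532, 596.185, 222.675] pointing down, gripper open.
Joint ranges: [-3, 3], [-0.9, 2.11], [0.09, 2.58], [-1.31, 4.45], [0.11, 2.69], [-2.54, 2.54]. Speed limits (rad/s): [2.39, 2.39, 3.01, 3.14, 3.14, 3.14].

## Interface

Orientations are given as a rotation vector (axis times angle).
In Python, from workcell import get_obs, get_image, close_job, pinch_z gives the robot as it stands.
- The arm moves only by the tool jog_arm, never from a script. Its argument "commands" is a list of rows, each a list of 3 entries, a list of its own where there are three numbers: the gripper command: -1 is shut, 1 is fully open, values between are in proportion, then the shift along the tool's x, y, z as a fraction of full scale, then the turn, a rotation vector about the tool's x, y, z as a fraction of full scale. In form: [[gripper, [tx, ty, tz], [rx, ry, rz]], ...]. A call has 1 to 10 rows; each row shifts and turns the commanded pose from where the row before left it, along the tool's axes as they then stand; what a row does not reach is not made up. Full scale, the value 1, is 0.1 m for a shift and 45 degrees for a turn. A row lasts 1/10 s, in which the tool goes at most 50 mm and 8.59 degrees, less where a joint would pass 70% of its speed; a pose out of reach is approached as far as the arm can. A call with a number of a shift or a turn outside -1 to 1 is refused whole. A call with a gripper value outside its range is refused whole. The fingers move at their own pace and stop on an object; the grip force is fixed at half the most. Time passes only in rows, so rows that do not move let the fingers close. It gives the time, the measured TCP pose, the force, the opening and the grip force at its end, in the units of the state.
- get_obs(): the state, without advancing time (a new reading comes with each control period).
- get_image(name): name is "scene" or "top" or "wrist"; returns a dict with "image" (384x512x3 uint8, blue, green, red), "z_map" (384x512 float32, mm along the optical axis (not along the pixel's ray), 0 where there is no reading), "intrinsics" (3x3 intrinsics, pixels), "eye" and "orientation" of the camera in the world; the wrist camera has in their place "mount" (4x4, takes a point from camera to tool coordinates, whose origin is the TCP and whose axes are the flange's). Camera axes: x right, y down, z forward; pixel columns grow to the right and rows downward; lengths in mm; the calibration is good to about 2 mm. A picture is of the moment at which its call begins: read the wrist's pose just before it.
- close_job(): hands the job in; it is judged then, once.
The state is a dict: "t": time; "qpos": joint angles; "qvel": joint speeds; "joint_torque": joint torques, N m; "ee_pos": TCP position; "orientation": TCP orientation; "ft_force": force on the tool from outside, world axes, zero at the start; "moment": the same for the moment, N m; "width": finger opening in mm; "grasp_force": force on a finger pad.
Only numpy, scipy, OpenCV 4.12 (cv2) and the standard library are available. Lean on these libraries where they do the work, as an engineer would, in place of code of your own. Each camera call takes 0.05 s, during which the arm holds its last target. There are 200 camera calls.

## Task

Take the S-hook off the rail, hook its lower end through the hole in the handle of the round hand mirror, and with the hook lift the mirror off the wooden riser. Then hang the S-hook back on the rail with the mirror hanging still from it, and let go. Touch the mirror only with the hook, never let it drop onto the bench, and leave the square mirror, gavel, jar and candlestick where they are.

Things in the scene. Friction and masses are not known exactly. Their poses are not given: they have to be found in the camera images.
- rail: Fixed metal hanging rail: level round bar, diameter 10 mm, 300 mm long, on a post at each end. Origin on the bench below the bar's middle; the bar runs along the body's y, its centre line 335 mm up. The robot is on its -x side. A gripper pointing straight down on the hanging hook's grip would hit the bar: tilt it about 40 degrees, coming from -x.
- rail_mid (a point): Middle of the bar, on its centre line.
- hook: Loose steel S-hook, 7 mm round wire, 160 mm tall, 100 g, flat in its x-z plane. Starts hanging on the rail, z up within about 10 degrees. Origin: centre of the upper loop. In (x, z) mm the wire's centre line runs down from the upper loop at x = -14 to z = -72, slants to (14, -90) and on down to the lower loop. Lowest point z = -142.5.
- hook_crown (a point): Top inside point of the upper loop, hook (0, 10.5); it rests on the bar. The loop is a half circle of centre-line radius 14 mm about the origin, open downward, its free end at x = +14 ending at z = -13.5. To take the hook off, raise it over 30 mm, then move it towards its -x.
- hook_grip (a point): Centre of the flat plastic grip on the wire, hook (-14, -55): 20 (x) by 10 (y) by 30 (z) mm, to be pinched across its 10 mm (along y).
- hook_tip (a point): Upper end of the lower loop's free end, hook (-14, -111.5); it goes up through the mirror's hole from below, with the slanted wire 26 mm above it at x = 0 leaving room for the handle's end.
- hook_seat (a point): Bottom inside point of the lower loop, hook (0, -135.5); the rim of the mirror's hole rests here when it hangs. The loop is a half circle of centre-line radius 14 mm about (0, -125), open upward. The hung mirror swings on it and may need some 5 s to settle.
- riser: Fixed dark wooden block, 130 (x) by 300 (y) by 62 mm high, origin at the centre of its underside. The two mirrors lie side by side on it, in either order, with their handles sticking out level over its +x edge (away from the robot), so that the holes are free from below, about 45 mm out from the edge.
- round_mirror: Loose light-wood hand mirror with a round head, 90 g, 6 mm thick, lying flat: head of diameter 84 mm, flat handle 30 mm wide along the body's +x, ending 115 mm from the origin. Origin: centre of the head's underside; z up.
- round_hole (a point): Centre of the 16 mm hole through the round mirror's handle, 101 mm along +x from the mirror's origin, mid-thickness; 14 mm from the handle's end.
- square_mirror: Leave alone: a like mirror with a square head, 80 by 80 mm, same handle. Origin: centre of the head's underside, handle along +x.
- gavel: Leave alone: dark wooden gavel, 185 mm long, 38 mm high, lying on the bench; origin under its head, handle along -x.
- jar: Leave alone: squat green glass jar, 70 mm wide, 80 mm tall; origin at the centre of its foot.
- candlestick: Leave alone: low brass candlestick, 96 mm wide, 68 mm tall; origin at the centre of its foot.
Not all that is in view belongs to the job. What is meant by the hook is not pink, and is the smaller of those in its own colour.

How it is judged:
By the outcome, as a careful person would: the job done as asked, in the order asked, and still so for the second after the job is handed in, with the robot touching nothing.
It also fails if it takes over 72 s, if anything falls off the work surface, if the arm or the gripper's body presses on something with over 40 N, if the wrist force passes 120 N, or if a joint passes its speed limit or range.

## Working session

There is one attempt and no reset: what is moved stays moved. The work goes in short steps, Python scripts to look and compute and a tool call to move; the robot and the scene stay as the last step left them, time stands still between calls to the robot, and variables do not carry over. Pictures are saved under pics/ and viewed, at most 10 in all, crops included, and the job is handed in when it is done.

Besides the shell and the picture viewer there is one more tool, called after "Emit:" by a JSON object that holds its "api" and its "payload", one argument or row to a line. jog_arm: Moves the arm, as the interface text tells. Its arguments: {"type":"object","properties":{"commands":{"type":"array","items":{"type":"array"}}},"required":["commands"]}

```bash
mkdir -p pics
cat > h.py <<'E'
import numpy as np, cv2, pickle
from scipy.spatial.transform import Rotation as R
from workcell import *
def snap(n):
    o=get_obs(); d=get_image(n)
    if n=='wrist':
        T=np.eye(4); T[:3,:3]=R.from_rotvec(o['orientation']).as_matrix(); T[:3,3]=o['ee_pos']; d['T']=T@np.array(d['mount'])
    else:
        T=np.eye(4); q=np.array(d['orientation'],float)
        T[:3,:3]=q if q.shape==(3,3) else R.from_rotvec(q).as_matrix() if q.size==3 else R.from_quat(q).as_matrix()
        T[:3,3]=d['eye']; d['T']=T
    d['K']=np.array(d['intrinsics']); return d
def ray(d,u,v):
    return d['T'][:3,3], d['T'][:3,:3]@np.linalg.solve(d['K'],[u,v,1.])
def onz(d,u,v,z):
    e,r=ray(d,u,v); return e+r*(z-e[2])/r[2]
def cloud(d):
    z=d['z_map']; v,u=np.indices(z.shape)
    p=np.stack([u,v,np.ones_like(u)],-1)@np.linalg.inv(d['K']).T*z[...,None]
    return p@d['T'][:3,:3].T+d['T'][:3,3]
def proj(d,P):
    p=(np.asarray(P)-d['T'][:3,3])@d['T'][:3,:3]; q=p@d['K'].T; return q[...,:2]/q[...,2:]
E
python3 - <<'E'
from h import *
print(pinch_z, get_obs())
ims={}
for n in('scene','top'):
    d=snap(n); ims[n]=d; print(n,d['eye'],d['orientation'],d['K'].round(1).tolist()); cv2.imwrite(f'pics/{n}0.png',d['image'])
pickle.dump(ims,open('i0.pkl','wb'))
E
```

```text
18.700000000000003 {'t': 0.0, 'qpos': array([ 1.24700050e+00,  4.23820888e-01,  1.63072412e+00, -1.14761052e-05,
        1.08858572e+00, -1.90005007e-02]), 'qvel': array([-0.00029622, -0.00200311, -0.00033369, -0.00083965,  0.00073301,
       -0.00048169]), 'joint_torque': array([ 1.58884999e-03, -5.44622469e+01, -2.73659241e+01,  6.44513383e-02,
        2.28222547e-02, -1.07462909e-04]), 'ee_pos': array([187.35731156, 595.65512198, 221.90074993]), 'orientation': array([-4.76873571e-01, -3.10493237e+00,  2.38313359e-03]), 'ft_force': array([-0.35496677,  0.61820557,  0.03254083]), 'moment': array([-0.00670803,  0.01645894,  0.03452318]), 'grasp_force': 0.0, 'width': 87.94235224471113}
scene [1211.4619734   331.58463163  917.64785747] [-1.28114671 -2.30588923  0.93455235] [[358.4, 0.0, 260.9], [0.0, 358.4, 189.8], [0.0, 0.0, 1.0]]
top [ 402.8337593   -37.07203172 1562.41830524] [-2.10037268  2.16050002 -0.15186246] [[386.3, 0.0, 259.0], [0.0, 386.3, 185.1], [0.0, 0.0, 1.0]]
```

View pics/scene0.png

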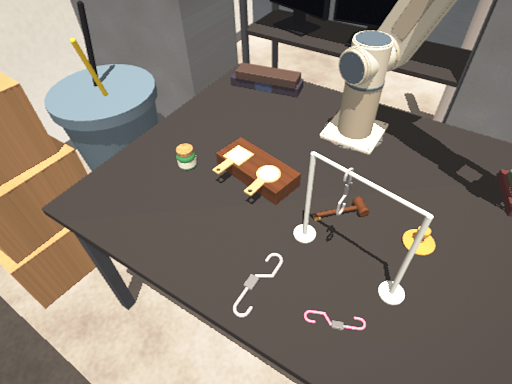

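View pics/top0.png

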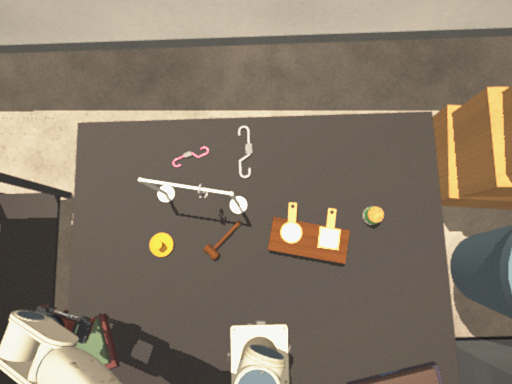

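The scene shows the rail at (310,155)–(425,215) with a hook at (347,190). The round mirror is at (268,175), to the left of the gavel, and the square mirror is at (238,155). In the top view, the bar runs (140,180)–(232,193), the round mirror is at (291,232) and its hole is near (292,206).

Run:
```python
from h import *
ims=pickle.load(open('i0.pkl','rb'))
t=ims['top'];s=ims['scene']
C={n:cloud(ims[n]) for n in ims}
for n in ims:
    P=C[n]; m=(P[...,2]>322)&(P[...,2]<350)&(P[...,0]>450)&(P[...,0]<900)&(abs(P[...,1])<500)&(ims[n]['z_map']>0)
    q=P[m]; c=q.mean(0); w=np.linalg.svd(q-c)[2][0]; tt=(q-c)@w
    print(n,'bar',len(q),c.round(1),w.round(4),tt.min(),tt.max(),(c+w*tt.min()).round(),(c+w*tt.max()).round())
    # hook: between posts
    m=(P[...,2]>180)&(P[...,2]<322)&(P[...,0]>450)&(P[...,0]<900)&(abs(P[...,1])<500)&(ims[n]['z_map']>0)
    q=P[m]
    for k in range(0,len(q),max(1,len(q)//40)): print(q[k].round(0),end='')
    print()
# bar ends by pixels
for uv in((140,180),(232,193)): print('topbar',onz(t,*uv,335).round(1))
for uv in((311,155),(427,217)): print('scenebar',onz(s,*uv,335).round(1))
# light wood mask near mirrors
hsv=cv2.cvtColor(t['image'],cv2.COLOR_BGR2HSV)
print('hole dark?'); print(t['image'][200:214,284:300].sum(-1))
print('round head',onz(t,291,232,68).round(1),'hole',onz(t,292,206,65).round(1))
for n,b in(('scene',(210,140,90,65)),('top',(262,195,95,75))):
    u,v,w,h=b; cv2.imwrite(f'pics/c_{n}.png',cv2.resize(ims[n]['image'][v:v+h,u:u+w],None,fx=4,fy=4,interpolation=cv2.INTER_CUBIC))
a=cv2.imread('pics/c_scene.png');b=cv2.imread('pics/c_top.png')
c=cv2.resize(s['image'][150:230,300:390],None,fx=4,fy=4,interpolation=cv2.INTER_CUBIC)
M=np.zeros((580,760,3),np.uint8);M[:260,:360]=a;M[270:570,:380]=b;M[:320,390:750]=c;cv2.imwrite('pics/m1.png',M)
```

```text
scene bar 694 [609.2 228.9 336.7] [ 0.1784  0.984  -0.0025] -167.9601952400599 143.08466864166024 [579.  64. 337.] [635. 370. 336.]
[574.  74. 322.][584.  72. 315.][583.  69. 303.][587.  69. 296.][581.  73. 282.][580.  71. 269.][583.  70. 261.][577.  74. 251.][612. 168. 322.][582.  69. 237.][583. 172. 288.][583.  67. 225.][591. 170. 284.][580.  64. 209.][593. 168. 273.][583. 178. 267.][578.  73. 197.][579.  71. 188.][581.  73. 183.][608. 165. 245.][614. 167. 237.][615. 166. 226.][615. 165. 214.][600. 172. 196.][637. 358. 317.][637. 360. 310.][638. 362. 305.][637. 365. 300.][635. 369. 293.][636. 359. 276.][637. 363. 273.][636. 367. 267.][633. 357. 245.][637. 360. 245.][638. 364. 241.][637. 368. 234.][636. 357. 214.][639. 361. 213.][638. 365. 206.][633. 369. 194.]
top bar 327 [601.1 213.8 337.8] [-0.1818 -0.9833 -0.0019] -158.3613891912188 150.46675142523748 [630. 369. 338.] [574.  66. 338.]
[625. 363. 317.][626. 359. 307.][622. 364. 313.][625. 362. 297.][627. 360. 283.][630. 359. 263.][623. 368. 288.][624. 363. 285.][625. 360. 273.][630. 360. 248.][633. 360. 226.][623. 364. 268.][625.
[... 1187 characters left out ...]
1 570 595 648 666 631 408 300 286]
 [293 287 304 299 507 642 637 482 334 386 590 659 628 405 294 290]
 [303 295 286 317 540 652 631 421 268 310 552 648 623 393 288 292]
 [290 301 292 321 567 656 644 541 381 429 604 660 618 351 288 283]
 [293 283 290 321 573 658 661 637 599 613 647 669 620 332 284 296]
 [287 299 288 326 570 655 663 660 658 662 664 669 616 306 277 292]
 [294 288 281 327 577 657 661 658 658 660 665 669 613 306 276 297]
 [293 286 280 332 597 660 659 656 656 660 663 661 591 293 283 302]
 [291 297 288 346 615 665 662 653 656 660 663 649 546 278 285 290]
 [291 293 268 344 611 666 657 657 657 664 666 649 536 273 290 280]]
round head [ 457.4 -132.7   68. ] hole [ 557.8 -140.7   65. ]
```

View pics/m1.png

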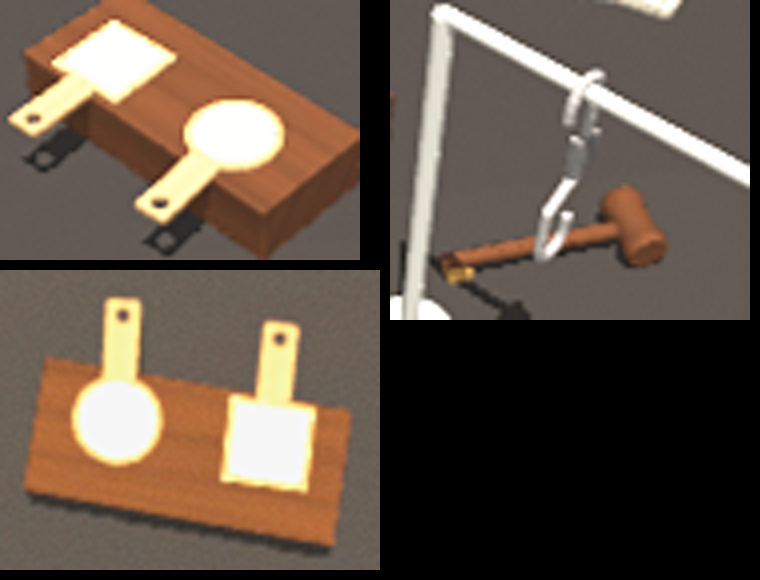

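The close-up confirms it: the silver hook hangs on the rail with its grip towards the robot, the round mirror's hole is clear, and the other hooks lie on the bench. Next is a pre-grasp pose tilted 45° from -x, about 130 mm back from the grip.

```bash
cat >> h.py <<'E'
def Rt(yaw,tilt=45,s=-1):
    y=np.radians(yaw);t=np.radians(tilt)
    hx=np.array([np.cos(y),np.sin(y),0]);hy=np.array([-np.sin(y),np.cos(y),0])
    z=np.sin(t)*hx-np.cos(t)*np.array([0,0,1]); Y=s*hy
    return np.stack([np.cross(Y,z),Y,z],1)
def plan(P,Rg):   # P: grasp point; prints turn then shift in units of full scale
    o=get_obs(); R0=R.from_rotvec(o['orientation']).as_matrix()
    tcp=np.asarray(P)+pinch_z*Rg[:,2]
    rv=R.from_matrix(R0.T@Rg).as_rotvec()
    print('turn(deg)',np.degrees(rv).round(1),'units',(np.degrees(rv)/45).round(3),'shift units after turn',(Rg.T@(tcp-o['ee_pos'])/100).round(3), 'world',(tcp-o['ee_pos']).round(1))
E
python3 - <<'E'
from h import *
for s in(1,-1):
    Rg=Rt(-10.3,45,s); plan(np.array([581,174,279])-130*Rg[:,2],Rg)
E
```

```text
turn(deg) [ -2.9 -44.9  -6.8] units [-0.064 -0.999 -0.15 ] shift units after turn [-3.675 -3.446  1.756] world [ 316.2 -407.7  135.7]
turn(deg) [-66.4   4.3 160.2] units [-1.474  0.095  3.559] shift units after turn [3.675 3.446 1.756] world [ 316.2 -407.7  135.7]
```

Emit:
{"api": "jog_arm", "payload": {
  "commands": [
    [1, [0, 0, -0.35], [0, 0, 0]],
    [1, [0, 0, -0.35], [0, 0, 0]],
    [1, [0, 0, -0.35], [0, 0, 0]],
    [1, [0, 0, -0.35], [0, 0, 0]],
    [1, [0, 0, 0], [-0.011, -0.166, -0.025]],
    [1, [0, 0, 0], [-0.011, -0.166, -0.025]],
    [1, [0, 0, 0], [-0.011, -0.166, -0.025]],
    [1, [0, 0, 0], [-0.011, -0.166, -0.025]],
    [1, [0, 0, 0], [-0.011, -0.166, -0.025]],
    [1, [0, 0, 0], [-0.011, -0.166, -0.025]]
  ]
}}

```text
t: 1.1
ee_pos: [187.1, 596.6, 363.2]
orientation: [0.211, 2.345, -0.082]
ft_force: [1.3, -0.4, -1.3]
width: 87.7
grasp_force: 0.0
```

Run:
```python
from h import *
Rg=Rt(-10.3,45,1); plan(np.array([581,174,279])-130*Rg[:,2],Rg); o=get_obs();print(o['qpos'],o['ee_pos'])
```

```text
turn(deg) [ 0.2  0.2 -0.1] units [ 0.005  0.004 -0.002] shift units after turn [-2.68  -3.453  2.757] world [ 316.5 -408.5   -5.5]
[ 1.59809823  0.3891048   1.56207743 -0.77683984  1.44023029  0.41424468] [187.10644411 596.5594545  363.15809047]
```

Emit:
{"api": "jog_arm", "payload": {
  "commands": [
    [1, [-0.22, -0.29, 0.23], [0, 0, 0]],
    [1, [-0.22, -0.29, 0.23], [0, 0, 0]],
    [1, [-0.22, -0.29, 0.23], [0, 0, 0]],
    [1, [-0.22, -0.29, 0.23], [0, 0, 0]],
    [1, [-0.22, -0.29, 0.23], [0, 0, 0]],
    [1, [-0.22, -0.29, 0.23], [0, 0, 0]],
    [1, [-0.22, -0.29, 0.23], [0, 0, 0]],
    [1, [-0.22, -0.29, 0.23], [0, 0, 0]],
    [1, [-0.22, -0.29, 0.23], [0, 0, 0]],
    [1, [-0.22, -0.29, 0.23], [0, 0, 0]]
  ]
}}

```text
t: 2.1
ee_pos: [449.4, 252.6, 354.1]
orientation: [0.212, 2.35, -0.084]
ft_force: [1.0, -0.0, -0.0]
width: 87.8
grasp_force: 0.0
```

Emit:
{"api": "jog_arm", "payload": {
  "commands": [
    [1, [-0.22, -0.28, 0.21], [0, 0, 0]],
    [1, [-0.22, -0.28, 0.21], [0, 0, 0]],
    [1, [0, 0, 0], [0, 0, 0]],
    [1, [0, 0, 0], [0, 0, 0]],
    [1, [0, 0, 0], [0, 0, 0]]
  ]
}}

```text
t: 2.6
ee_pos: [498.3, 188.8, 355.1]
orientation: [0.212, 2.35, -0.084]
ft_force: [-0.3, -0.2, -0.4]
width: 87.9
grasp_force: 0.0
```

Run:
```python
from h import *
Rg=Rt(-10.3,45,1); plan(np.array([581,174,279])-130*Rg[:,2],Rg); o=get_obs();print(o['qpos'],o['ee_pos'])
d=snap('wrist');pickle.dump(d,open('w1.pkl','wb'));cv2.imwrite('pics/w1.png',d['image'])
P=cloud(d);m=(d['z_map']>0)&(P[...,2]>180)&(P[...,2]<360)&(P[...,0]>530)&(P[...,0]<660)
print(m.sum(), d['T'].round(2).tolist())
for p in ([581,174,279],[603,215,335],[595,170,335]): print(proj(d,p).round())
```

```text
turn(deg) [ 0.2 -0.1 -0.1] units [ 0.004 -0.003 -0.002] shift units after turn [-0.056  0.002  0.019] world [ 5.3 -0.7  2.6]
[ 0.6428525  -0.04568083  2.11616652 -0.92145201  0.70341979 -0.13078478] [498.30317763 188.78158063 355.09864006]
8897 [[0.18, 0.45, 0.87, 327.43], [0.98, -0.08, -0.16, 220.03], [0.0, 0.89, -0.46, 409.56], [0.0, 0.0, 0.0, 1.0]]
[252. 194.]
[303. 259.]
[250. 260.]
```

View pics/w1.png

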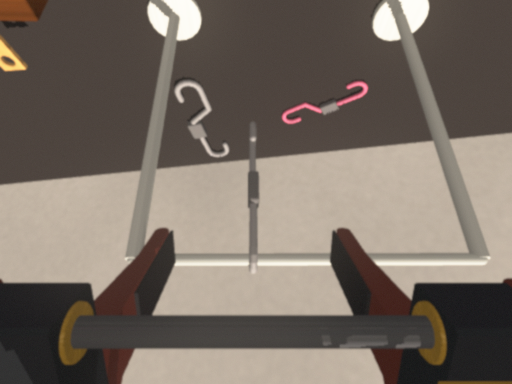

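The wrist view is upside down. It shows the hook edge-on at column 253: grip at rows 172–205 (about (253,188)), crown at row 270, lower loop at row 125. The bar is level at row 259, so yaw matches and the hook hangs nearly straight.

Run:
```python
from h import *
d=pickle.load(open('w1.pkl','rb'));P=cloud(d)
for v in list(range(120,275,6)):
    r=P[v,240:268]; z=d['z_map'][v,240:268]; k=(z>0)&(z<420)
    if k.any(): print(v, 240+np.where(k)[0][[0,-1]], r[k].mean(0).round(1), d['image'][v,253])
b=P[255:263,180:330].reshape(-1,3); b=b[(b[:,2]>325)&(b[:,2]<350)]; print('bar',b.mean(0).round(1),np.polyfit(b[:,1],b[:,0],1).round(3))
```

```text
126 [250 256] [583.4 174.8 200.6] [ 96 100 107]
132 [250 256] [582.5 175.  208.9] [ 98 103 109]
138 [250 256] [583.3 174.8 215.7] [175 184 196]
144 [250 255] [610.  169.5 203.4] [ 99 105 112]
150 [250 255] [609.8 169.6 211.4] [100 104 112]
156 [250 255] [609.8 169.5 219.1] [100 105 112]
162 [250 255] [609.1 169.7 227.1] [101 106 114]
168 [250 255] [609.3 169.6 234.4] [100 106 113]
174 [248 258] [574.5 176.3 262.4] [74 78 84]
180 [248 258] [574.5 176.3 268.6] [75 81 86]
186 [248 258] [574.  176.3 275. ] [76 80 85]
192 [248 258] [574.4 176.3 280.8] [76 81 87]
198 [248 258] [574.1 176.3 286.7] [ 98 104 112]
204 [248 258] [581.5 175.  289. ] [101 107 114]
210 [250 257] [581.3 175.4 294.9] [101 108 116]
216 [250 257] [581.  175.5 300.8] [102 109 116]
222 [250 257] [580.  175.6 306.7] [104 109 117]
228 [250 257] [580.5 175.5 312. ] [105 111 118]
234 [250 257] [580.2 175.6 317.5] [103 110 117]
240 [250 257] [580.  175.6 322.8] [105 110 119]
246 [250 257] [580.2 175.5 327.9] [105 112 120]
252 [249 257] [583.8 174.4 331.9] [107 115 123]
258 [240 267] [588.8 174.  335.5] [145 155 165]
264 [240 267] [591.7 173.5 339.9] [189 199 212]
270 [249 257] [592.1 172.9 344.8] [198 210 222]
bar [591.6 174.4 335.2] [1.85000e-01 5.59376e+02]
```

Run:
```python
from h import *
plan([584,174.3,274.5],Rt(-10.3,45,1))
```

```text
turn(deg) [ 0.2 -0.1 -0. ] units [ 0.005 -0.003 -0.001] shift units after turn [-0.046  0.006  1.373] world [ 98.8 -17.4 -93.8]
```

Emit:
{"api": "jog_arm", "payload": {
  "commands": [
    [1, [-0.046, 0.006, 0.2], [0, 0, 0]],
    [1, [0, 0, 0.25], [0, 0, 0]],
    [1, [0, 0, 0.25], [0, 0, 0]],
    [1, [0, 0, 0.25], [0, 0, 0]],
    [1, [0, 0, 0.25], [0, 0, 0]],
    [1, [0, 0, 0.17], [0, 0, 0]],
    [1, [0, 0, 0], [0, 0, 0]],
    [1, [0, 0, 0], [0, 0, 0]]
  ]
}}

```text
t: 3.45
ee_pos: [596.6, 172.4, 261.2]
orientation: [0.21, 2.351, -0.084]
ft_force: [-0.2, -1.2, -0.6]
width: 87.9
grasp_force: 0.0
```

Run:
```python
from h import *
plan([584,174.3,274.5],Rt(-10.3,45,1)); print(get_obs()['ft_force'])
```

```text
turn(deg) [ 0.2 -0.2  0. ] units [ 0.004 -0.003  0.   ] shift units after turn [-0.004 -0.004  0.003] world [ 0.4 -0.5  0.1]
[-0.23240836 -1.24384824 -0.62487963]
```

Emit:
{"api": "jog_arm", "payload": {
  "commands": [
    [-1, [0, 0, 0], [0, 0, 0]],
    [-1, [0, 0, 0], [0, 0, 0]],
    [-1, [0, 0, 0], [0, 0, 0]],
    [-1, [0, 0, 0], [0, 0, 0]],
    [-1, [0, 0, 0], [0, 0, 0]],
    [-1, [0, 0, 0], [0, 0, 0]],
    [-1, [0, 0, 0], [0, 0, 0]],
    [-1, [0, 0, 0], [0, 0, 0]],
    [-1, [0, 0, 0], [0, 0, 0]]
  ]
}}

```text
t: 4.35
ee_pos: [597.2, 171.1, 261.4]
orientation: [0.213, 2.35, -0.084]
ft_force: [0.8, 0.4, -0.2]
width: 19.4
grasp_force: 0.0
```

Emit:
{"api": "jog_arm", "payload": {
  "commands": [
    [-1, [0, 0, 0], [0, 0, 0]],
    [-1, [0, 0, 0], [0, 0, 0]],
    [-1, [0, 0, 0], [0, 0, 0]],
    [-1, [0, 0, 0], [0, 0, 0]],
    [-1, [0, 0, 0], [0, 0, 0]]
  ]
}}

```text
t: 4.85
ee_pos: [597.2, 171.2, 261.5]
orientation: [0.213, 2.35, -0.084]
ft_force: [1.0, 0.1, -0.3]
width: 9.9
grasp_force: 30.0
```

Gripped at 9.9 mm. I'll raise it 60 mm, back off about 85 mm towards -x, then look.

Emit:
{"api": "jog_arm", "payload": {
  "commands": [
    [-1, [-0.08, 0, -0.08], [0, 0, 0]],
    [-1, [-0.11, 0, -0.11], [0, 0, 0]],
    [-1, [-0.11, 0, -0.11], [0, 0, 0]],
    [-1, [-0.11, 0, -0.11], [0, 0, 0]],
    [-1, [0, 0, 0], [0, 0, 0]],
    [-1, [0.15, 0, -0.15], [0, 0, 0]],
    [-1, [0.15, 0, -0.15], [0, 0, 0]],
    [-1, [0.15, 0, -0.15], [0, 0, 0]],
    [-1, [0.15, 0, -0.15], [0, 0, 0]],
    [-1, [0, 0, 0], [0, 0, 0]]
  ]
}}

```text
t: 5.85
ee_pos: [511.9, 186.1, 319.0]
orientation: [0.211, 2.351, -0.084]
ft_force: [0.7, -0.2, -1.2]
width: 9.8
grasp_force: 30.0
```

Run:
```python
from h import *
o=get_obs();print(o['ee_pos'],o['ft_force'],o['width'])
T=R.from_rotvec(o['orientation']).as_matrix();g=o['ee_pos']-pinch_z*T[:,2];print('grasp',g)
d=snap('wrist');pickle.dump(d,open('w2.pkl','wb'))
P=cloud(d);near=(d['z_map']>0)&(d['z_map']<330)
for v in range(0,384,8):
    k=near[v,244:262]
    if k.any(): print(v,k.sum(),P[v,244:262][k].mean(0).round(1),end=' ')
t=snap('top');s=snap('scene');pickle.dump((t,s),open('ts2.pkl','wb'))
# wood (light) mirror in scene + top
a=cv2.resize(t['image'][185:275,255:355],None,fx=4,fy=4,interpolation=cv2.INTER_CUBIC)
b=cv2.resize(s['image'][130:210,205:305],None,fx=4,fy=4,interpolation=cv2.INTER_CUBIC)
M=np.zeros((384,800+112,3),np.uint8)
cv2.imwrite('pics/w2.png',d['image'])
print()
for n,i in(('top',t),('scene',s)):
    print(n)
    L=i['image'].astype(int); m=((L[...,2]>170)&(L[...,1]>140)&(L[...,0]>60)).astype(np.uint8)
    cs,h=cv2.findContours(m,cv2.RETR_CCOMP,cv2.CHAIN_APPROX_NONE)
    for j,c in enumerate(cs):
        x,y,w,hh=cv2.boundingRect(c); A=cv2.contourArea(c)
        q=onz(i,*c[:,0].mean(0),65)
        if 350<q[0]<650 and -330<q[1]<-50: print(j,h[0][j],A,(x,y,w,hh),q.round(1))
```

```text
[511.8748688  186.09499292 319.03823857] [ 0.70743261 -0.15509741 -1.1732665 ] 9.830638735225744
grasp [498.89526297 188.4038953  332.30054614]
136 8 [500.5 188.8 251. ] 144 12 [497.6 189.3 259.2] 152 12 [497.1 189.4 265.4] 160 12 [496.9 189.4 271.1] 168 10 [514.7 186.2 265.5] 176 10 [524.4 184.5 265.7] 184 10 [524.4 184.5 271.8] 192 10 [524.4 184.5 277.8] 200 10 [524.1 184.5 283.7] 208 10 [523.7 184.6 289.5] 216 11 [523.1 185.  295.3] 224 12 [500.5 188.7 309.7] 232 18 [488.8 190.8 318.6] 240 18 [488.8 190.8 322.7] 248 18 [488.7 190.8 326.8] 256 18 [488.5 190.9 330.8] 264 18 [488.7 190.8 334.6] 272 18 [488.6 190.9 338.3] 280 18 [488.6 190.9 342. ] 288 18 [489.  190.8 345.5] 296 18 [516.7 185.8 344.4] 304 18 [516.7 185.8 348.5] 312 15 [495.1 189.4 355. ] 320 18 [427.2 201.8 365.2] 328 18 [426.5 202.  367.1] 336 18 [426.2 202.  368.9] 344 18 [427.2 201.8 370.7] 352 16 [494.8 189.7 371.5] 360 16 [495.  189.7 374.6] 368 16 [494.6 189.7 377.6] 376 16 [494.7 189.7 380.5] 
top
34 [36 33 35 -1] 604.0 (317, 208, 24, 43) [ 459.3 -280.3   65. ]
35 [-1 -1 -1 34] 8.5 (330, 210, 4, 5) [ 530.9 -293.    65. ]
38 [40 37 39 -1] 535.5 (280, 202, 23, 42) [ 491.8 -135.7   65. ]
39 [-1 -1 -1 38] 11.0 (290, 204, 5, 5) [ 557.7 -142.3   65. ]
scene
6 [ 8  5  7 -1] 485.0 (244, 165, 37, 31) [ 490.1 -140.    65. ]
7 [-1 -1 -1  6] 11.5 (247, 189, 6, 4) [ 557.9 -145.4   65. ]
23 [25 21 24 -1] 466.5 (212, 145, 42, 29) [ 462.7 -284.7   65. ]
24 [-1 -1 -1 23] 7.5 (216, 168, 5, 4) [ 531.2 -296.7   65. ]
```

View pics/w2.png

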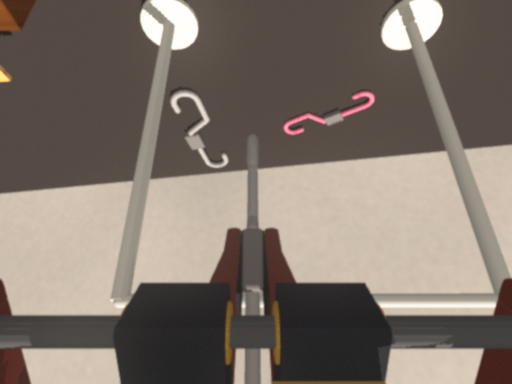

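The hook is held upright within about 2°, and its tip is near (500,189,274). Both views put the hole at (558,-144), about 101 mm from the head centre, as it should be. The next move carries the hook past the rail post towards the mirror.

```bash
cat >> h.py <<'E'
def tip2grasp(P,yaw,off=(1.5,0,-58.3)):  # offset tip-grasp in (hx,hy,up)
    y=np.radians(yaw);hx=np.array([np.cos(y),np.sin(y),0]);hy=np.array([-np.sin(y),np.cos(y),0])
    return np.asarray(P)-off[0]*hx-off[1]*hy-off[2]*np.array([0,0,1])
E
python3 - <<'E'
from h import *
Rg=Rt(-5.5,45,1)
plan([490,-137,240],Rg); plan(tip2grasp([557.8+40*.995,-143.8-40*.096,120],-5.5),Rg)
E
```

```text
turn(deg) [-3.2 -0.1 -3.5] units [-0.072 -0.002 -0.078] shift units after turn [ 0.517 -3.242  0.8  ] world [ -11.2 -324.6  -93.1]
turn(deg) [-3.2 -0.1 -3.5] units [-0.072 -0.002 -0.078] shift units after turn [ 0.199 -3.245  1.99 ] world [  95.  -335.1 -154.8]
```

Emit:
{"api": "jog_arm", "payload": {
  "commands": [
    [-1, [0, 0, 0], [-0.072, 0, -0.078]],
    [-1, [0.057, -0.36, 0.089], [0, 0, 0]],
    [-1, [0.057, -0.36, 0.089], [0, 0, 0]],
    [-1, [0.057, -0.36, 0.089], [0, 0, 0]],
    [-1, [0.057, -0.36, 0.089], [0, 0, 0]],
    [-1, [0.057, -0.36, 0.089], [0, 0, 0]],
    [-1, [0.057, -0.36, 0.089], [0, 0, 0]],
    [-1, [0.057, -0.36, 0.089], [0, 0, 0]],
    [-1, [0.057, -0.36, 0.089], [0, 0, 0]],
    [-1, [0.057, -0.36, 0.089], [0, 0, 0]]
  ]
}}

```text
t: 7.0
ee_pos: [501.4, -45.7, 265.5]
orientation: [0.135, 2.398, -0.089]
ft_force: [-0.2, 0.2, -0.6]
width: 9.9
grasp_force: 30.0
```

Run:
```python
from h import *
Rg=Rt(-5.5,45,1)
plan(tip2grasp([557.8+40*.995,-143.8-40*.096,120],-5.5),Rg);o=get_obs();print(o['qpos'],o['ft_force'])
```

```text
turn(deg) [-2.2 -2.6 -0. ] units [-0.048 -0.057 -0.001] shift units after turn [-0.119 -0.923  1.54 ] world [ 107.9 -103.1 -100.4]
[-0.08779773 -0.02579649  2.32752389 -0.41242828  0.10861889 -1.15276985] [-0.15532356  0.24437442 -0.57489706]
```

The wrist's fifth joint has reached its lower limit (0.109), so the 45° tilt doesn't work at this reach. I'll fit the arm geometry from the logged states to choose a feasible tilt.

```bash
cat > kin.py <<'E'
from h import *
from scipy.optimize import least_squares
S=[([.42382,1.63072],[187.36,595.66,221.9],[-.47687,-3.10493,.00238]),
([.3891,1.56208],[187.11,596.56,363.16],[.211,2.345,-.082]),
([-.04568,2.11617],[498.30,188.78,355.1],[.212,2.35,-.084]),
([-.0258,2.32752],[501.4,-45.7,265.5],[.135,2.398,-.089])]
def fk(p,q):
    a,h,L1,L2,e=p; s=q[0]+q[1]
    return np.array([a+L1*np.sin(q[0])+L2*np.sin(s)+e*np.sin(q[0]),h+L1*np.cos(q[0])+L2*np.cos(s)])
def res(x):
    a,h,L1,L2,L=x;out=[]
    for q,p,o in S:
        w=np.array(p)-L*R.from_rotvec(o).as_matrix()[:,2]
        out+=list(fk((a,h,L1,L2,0),q)-[np.hypot(*w[:2]),w[2]])
    return np.array(out)
r=least_squares(res,[0,300,400,400,250]); X=r.x
if __name__=='__main__': print(X.round(1),r.fun.round(1))
def bend(G,yaw,tilt):
    a,h,L1,L2,L=X; Rg=Rt(yaw,tilt,1); w=np.asarray(G)+(pinch_z-L)*Rg[:,2]
    rr=np.hypot(*w[:2]);f=least_squares(lambda q:fk((a,h,L1,L2,0),q)-[rr,w[2]],[0,2.])
    s=f.x.sum();az=np.arctan2(w[1],w[0]);F=np.array([np.cos(az)*np.sin(s),np.sin(az)*np.sin(s),np.cos(s)])
    nd=np.array([np.cos(az)*np.cos(s),np.sin(az)*np.cos(s),-np.sin(s)]); sd=np.cross(F,nd)
    z=Rg[:,2]; return f.x.round(2),round(s,2),'bend',round(np.arccos(z@F),2),'down',round(z@nd,2),'side',round(z@sd,2)
E
python3 - <<'E'
from kin import *
print(X.round(1),r.fun.round(1))
for g in([490,-60,279],[490,-137,240],[596,-148,178],[596,-148,108],[560,-144,130],[598,173,300],[520,100,330]):
  for t in(45,35,25): print(g,t,*bend(g,-5.5 if g[1]<0 else -10,t))
E
```

```text
[-10.4 211.8 567.5 457.4 289.2] [ 3.1  5.3 -2.5  0.1 -7.4 -0.4  6.9 -5. ]
[490, -60, 279] 45 [-0.04  2.35] 2.31 bend 0.05 down 0.05 side 0.03
[490, -60, 279] 35 [-0.02  2.25] 2.23 bend 0.31 down 0.3 side 0.02
[490, -60, 279] 25 [0.02 2.14] 2.16 bend 0.54 down 0.52 side 0.01
[490, -137, 240] 45 [0.06 2.37] 2.43 bend 0.21 down -0.05 side 0.2
[490, -137, 240] 35 [0.07 2.27] 2.34 bend 0.25 down 0.21 side 0.14
[490, -137, 240] 25 [0.1  2.17] 2.26 bend 0.46 down 0.44 side 0.1
[596, -148, 178] 45 [0.33 2.23] 2.55 bend 0.24 down -0.18 side 0.15
[596, -148, 178] 35 [0.32 2.13] 2.45 bend 0.15 down 0.09 side 0.11
[596, -148, 178] 25 [0.34 2.02] 2.36 bend 0.36 down 0.35 side 0.08
[596, -148, 108] 45 [0.47 2.27] 2.73 bend 0.39 down -0.35 side 0.15
[596, -148, 108] 35 [0.44 2.18] 2.62 bend 0.14 down -0.08 side 0.11
[596, -148, 108] 25 [0.44 2.07] 2.52 bend 0.21 down 0.19 side 0.08
[560, -144, 130] 45 [0.38 2.33] 2.72 bend 0.38 down -0.34 side 0.16
[560, -144, 130] 35 [0.36 2.24] 2.6 bend 0.13 down -0.06 side 0.12
[560, -144, 130] 25 [0.37 2.14] 2.5 bend 0.23 down 0.21 side 0.08
[598, 173, 300] 45 [0.19 2.04] 2.22 bend 0.5 down 0.22 side -0.42
[598, 173, 300] 35 [0.2  1.94] 2.14 bend 0.57 down 0.43 side -0.32
[598, 173, 300] 25 [0.23 1.84] 2.07 bend 0.72 down 0.62 side -0.22
[520, 100, 330] 45 [-0.02  2.19] 2.17 bend 0.46 down 0.25 side -0.37
[520, 100, 330] 35 [0.   2.09] 2.09 bend 0.57 down 0.46 side -0.28
[520, 100, 330] 25 [0.04 1.99] 2.03 bend 0.73 down 0.64 side -0.19
```

```bash
cat >> h.py <<'E'
TO=np.array([40.2,0,42.3])
def t2g(P,Rg): return np.asarray(P)-Rg@TO
E
python3 - <<'E'
from h import *
Rg=Rt(-5.5,25,1)
plan([505,-60,280],Rg); plan(t2g([557.8+40,-143.8-4,130],Rg),Rg);print(t2g([597,-148,50],Rg))
E
```

```text
turn(deg) [-2.1 17.4 -0.4] units [-0.048  0.387 -0.01 ] shift units after turn [-0.106 -0.139  0.077] world [ 11.5 -15.1  -2.5]
turn(deg) [-2.1 17.4 -0.4] units [-0.048  0.387 -0.01 ] shift units after turn [-0.788 -0.924  1.439] world [ 122.8 -104.6  -97.1]
[ 615.47138865 -149.77859243  105.32607351]
```

Emit:
{"api": "jog_arm", "payload": {
  "commands": [
    [-1, [0, 0, 0], [-0.016, 0.129, -0.003]],
    [-1, [0, 0, 0], [-0.016, 0.129, -0.003]],
    [-1, [0, 0, 0], [-0.016, 0.129, -0.003]],
    [-1, [0, 0, 0], [0, 0, 0]],
    [-1, [0, -0.25, 0], [0, 0, 0]],
    [-1, [0, -0.25, 0], [0, 0, 0]],
    [-1, [0, -0.25, 0], [0, 0, 0]],
    [-1, [0, 0, 0], [0, 0, 0]],
    [-1, [0, 0, 0], [0, 0, 0]]
  ]
}}

```text
t: 7.9
ee_pos: [492.0, -123.3, 265.1]
orientation: [0.141, 2.666, -0.051]
ft_force: [-1.0, 1.0, -1.2]
width: 9.6
grasp_force: 30.0
```

Run:
```python
from h import *
Rg=Rt(-5.5,25,1)
plan(t2g([557.8+40,-143.8-4,130],Rg),Rg);o=get_obs();print(o['qpos'],o['ee_pos'])
```

```text
turn(deg) [-0.9  2.1 -0.3] units [-0.021  0.047 -0.008] shift units after turn [-0.807 -0.143  1.443] world [132.1 -27.1 -96.7]
[-0.32129753  0.01392457  2.14850988  0.17343035  0.51953359 -1.91687424] [ 492.00053621 -123.2519003   265.08441355]
```

Emit:
{"api": "jog_arm", "payload": {
  "commands": [
    [-1, [0, 0, 0], [-0.021, 0.047, -0.008]],
    [-1, [-0.135, -0.024, 0.24], [0, 0, 0]],
    [-1, [-0.135, -0.024, 0.24], [0, 0, 0]],
    [-1, [-0.135, -0.024, 0.24], [0, 0, 0]],
    [-1, [-0.135, -0.024, 0.24], [0, 0, 0]],
    [-1, [-0.135, -0.024, 0.24], [0, 0, 0]],
    [-1, [-0.135, -0.024, 0.24], [0, 0, 0]],
    [-1, [0, 0, 0], [0, 0, 0]],
    [-1, [0, 0, 0], [0, 0, 0]]
  ]
}}

```text
t: 8.8
ee_pos: [624.3, -148.1, 168.6]
orientation: [0.125, 2.705, -0.026]
ft_force: [-0.7, -0.4, -1.4]
width: 10.2
grasp_force: 30.0
```

Run:
```python
from h import *
Rg=Rt(-5.5,25,1)
plan(t2g([557.8+40,-143.8-4,130],Rg),Rg);o=get_obs();print(o['qpos'],o['ee_pos'],o['width'])
d=snap('wrist');pickle.dump(d,open('w3.pkl','wb'))
T=R.from_rotvec(o['orientation']).as_matrix();g=o['ee_pos']-pinch_z*T[:,2];tip=g+T@TO
i=d['image'].copy()
for p,c in((tip,(0,0,255)),([557.8,-143.8,65],(255,0,0))):
    q=proj(d,p);print(q); cv2.circle(i,tuple(int(x) for x in q),3,c,-1)
cv2.imwrite('pics/w3.png',i)
```

```text
turn(deg) [ 0.1 -0.1  0.2] units [ 0.003 -0.002  0.004] shift units after turn [ 0.001 -0.022  0.002] world [-0.2 -2.2 -0.2]
[-0.29226332  0.38031624  1.93572444  0.21470671  0.40722169 -1.95013534] [ 624.33023217 -148.13472409  168.59940817] 10.218590634679781
[251.81437742 166.73237782]
[249.15276086  56.43582879]
```

View pics/w3.png

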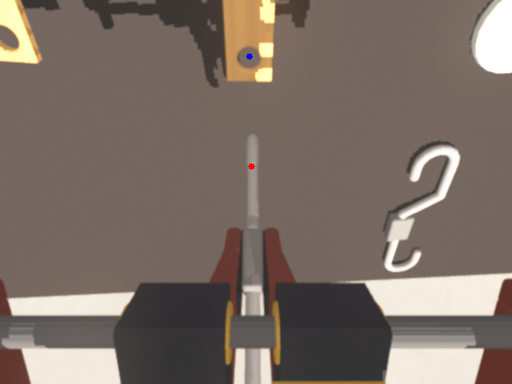

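The predicted hole point (blue) sits right on the real hole at (249,57), and the handle lines up with the hook plane at column 252. Next is a depth check of the hook tip and hole.

Run:
```python
from h import *
d=pickle.load(open('w3.pkl','rb'));P=cloud(d)
o=get_obs();T=R.from_rotvec(o['orientation']).as_matrix();g=o['ee_pos']-pinch_z*T[:,2];print('tip',g+T@TO,'g',g)
for v in range(128,240,5):
    k=(d['z_map'][v,246:259]>0)&(d['z_map'][v,246:259]<340)
    if k.any():
        p=P[v,246:259][k].mean(0); print(v,p.round(1),(T.T@(p-g)).round(1))
z=P[...,2];m=((z>62)&(z<74)).astype(np.uint8)[:100,200:300]
h=m[40:75]; cs,hi=cv2.findContours(m,cv2.RETR_CCOMP,cv2.CHAIN_APPROX_NONE)
for c,x in zip(cs,hi[0]): print(cv2.contourArea(c),x, (c[:,0].mean(0)+[200,0]), onz(d,*(c[:,0].mean(0)+[200,0]),66.5).round(1), cv2.boundingRect(c))
vv,uu=np.where(m[20:90]);Q=P[20:90,200:300][m[20:90]>0];print(Q[:,0].max(),[ (v,P[v,200:300][m[v]>0][:,1].min().round(1),P[v,200:300][m[v]>0][:,1].max().round(1),P[v,200:300][m[v]>0].mean(0).round(1)) for v in(5,20,35,75)])
```

```text
tip [ 597.77897639 -145.81276902  130.92374631] g [ 616.31374864 -147.56332649  186.22951243]
128 [ 6.516e+02 -1.507e+02 -4.000e-01] [ 46.5  -0.  184.2]
133 [ 6.575e+02 -1.513e+02 -5.000e-01] [ 41.2  -0.  186.8]
138 [ 607.  -146.6   85.9] [50.8  0.  87.1]
143 [ 596.8 -145.7  107.2] [51.1  0.  63.4]
148 [ 597.7 -145.8  111.5] [48.5  0.  59.9]
153 [ 592.5 -144.8  124.2] [47.9  0.6 46.2]
158 [ 593.7 -144.9  127.4] [45.4  0.6 43.8]
163 [ 595.2 -145.   130.3] [42.9  0.6 41.7]
168 [ 609.1 -146.3  117.4] [35.6  0.6 59.3]
173 [ 617.7 -147.1  112. ] [30.1  0.6 67.9]
178 [ 619.2 -147.2  115.4] [27.3  0.6 65.4]
183 [ 620.3 -147.3  119.2] [24.7  0.6 62.5]
188 [ 621.3 -147.4  123. ] [22.2  0.6 59.4]
193 [ 622.6 -147.5  126.4] [19.5  0.6 56.9]
198 [ 623.8 -147.6  129.9] [17.   0.6 54.2]
203 [ 625.  -147.7  133.2] [14.5  0.6 51.8]
208 [ 626.2 -147.9  136.5] [12.   0.6 49.2]
213 [ 627.4 -148.   139.7] [ 9.6  0.6 46.8]
218 [ 624.  -147.7  147.1] [ 9.5  0.6 38.7]
223 [ 612.7 -146.6  161.2] [13.8  0.6 21.1]
228 [ 607.6 -146.1  169.3] [15.1  0.6 11.6]
233 [ 602.8 -145.9  176.6] [16.4  0.4  3. ]
238 [ 60
[... 1066 characters left out ...]
-135.1   66.5] (59, 19, 3, 3)
2.0 [16 14 -1  0] [246.  19.] [ 535.  -143.4   66.5] (45, 18, 3, 3)
2.0 [17 15 -1  0] [233.  14.] [ 531.6 -150.9   66.5] (32, 13, 3, 3)
2.0 [18 16 -1  0] [269.  13.] [ 533.1 -129.5   66.5] (68, 12, 3, 3)
2.0 [19 17 -1  0] [245.   9.] [ 529.6 -143.5   66.5] (44, 8, 3, 3)
2.0 [-1 18 -1  0] [240.   8.] [ 528.8 -146.4   66.5] (39, 7, 3, 3)
574.077445585214 [(5, np.float64(-156.0), np.float64(-126.3), array([ 527.6, -141.2,   67.3])), (20, np.float64(-156.7), np.float64(-127.3), array([ 535.5, -142.1,   67.4])), (35, np.float64(-157.3), np.float64(-128.3), array([ 543.9, -143. ,   67.4])), (75, np.float64(-159.7), np.float64(-130.3), array([ 569.1, -145.1,   67.3]))]
```

Hole measured at (558.1,-144.2) and tip at (597.8,-145.2,131). Moving down beyond the handle's end until the tip is at z≈48.

Emit:
{"api": "jog_arm", "payload": {
  "commands": [
    [-1, [0.016, -0.027, -0.007], [0, 0, 0]],
    [-1, [0.07, 0, 0.15], [0, 0, 0]],
    [-1, [0.07, 0, 0.15], [0, 0, 0]],
    [-1, [0.07, 0, 0.15], [0, 0, 0]],
    [-1, [0.07, 0, 0.15], [0, 0, 0]],
    [-1, [0.07, 0, 0.15], [0, 0, 0]],
    [-1, [0, 0, 0], [0, 0, 0]],
    [-1, [0, 0, 0], [0, 0, 0]]
  ]
}}

```text
t: 9.65
ee_pos: [622.8, -151.8, 87.5]
orientation: [0.126, 2.702, -0.027]
ft_force: [0.0, 0.2, -1.3]
width: 9.8
grasp_force: 30.0
```

```bash
sed -i 's/^TO=.*/TO=np.array([40.2,.6,42.3])/' h.py
python3 - <<'E'
from h import *
Rg=Rt(-5.4,25,1)
o=get_obs();T=R.from_rotvec(o['orientation']).as_matrix();g=o['ee_pos']-pinch_z*T[:,2];tip=g+T@TO;print('tip',tip,o['qpos'],o['ft_force'])
h=np.array([558.1,-144.2,65]);hx=np.array([.9955,-.094,0])
plan(t2g([h[0]-6.2*.9955,h[1]+6.2*.094,48],Rg),Rg)
d=snap('wrist');pickle.dump(d,open('w4.pkl','wb'))
m=((cloud(d)[...,2]>62)&(cloud(d)[...,2]<74)).astype(np.uint8)
cs,hi=cv2.findContours(m,cv2.RETR_CCOMP,cv2.CHAIN_APPROX_NONE)
for c,x in zip(cs,hi[0]):
    if cv2.contourArea(c)>150: print(cv2.contourArea(c),x[3],c[:,0].mean(0),onz(d,*c[:,0].mean(0),66.5).round(1))
cv2.imwrite('pics/w4.png',d['image'])
E
```

```text
tip [ 596.5372891  -148.70558803   49.12680259] [-0.29978787  0.52024608  1.97123944  0.37894768  0.23802674 -2.12740447] [ 0.03044474  0.23854042 -1.30996667]
turn(deg) [0.1 0.  0. ] units [0.001 0.    0.001] shift units after turn [ 0.412  0.009 -0.179] world [-44.6   5.1  -1.1]
10807.0 -1 [255.9529148   71.90807175] [ 533.1 -141.6   66.5]
659.0 71 [255.91111111 124.58888889] [ 557.9 -143.7   66.5]
```

View pics/w4.png

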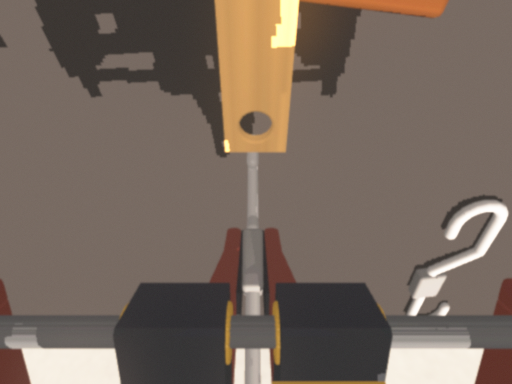

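Hook column 252, hole (256,124): aligned to about 1 mm, with the loop now below the handle. Moving in under the hole.

Emit:
{"api": "jog_arm", "payload": {
  "commands": [
    [-1, [0.083, 0.013, -0.036], [0, 0, 0]],
    [-1, [0.083, 0, -0.036], [0, 0, 0]],
    [-1, [0.083, 0, -0.036], [0, 0, 0]],
    [-1, [0.083, 0, -0.036], [0, 0, 0]],
    [-1, [0.08, 0, -0.035], [0, 0, 0]],
    [-1, [0, 0, 0], [0, 0, 0]],
    [-1, [0, 0, 0], [0, 0, 0]]
  ]
}}

```text
t: 10.4
ee_pos: [578.3, -146.3, 86.0]
orientation: [0.126, 2.702, -0.027]
ft_force: [0.4, -0.2, -1.4]
width: 9.9
grasp_force: 30.0
```

```bash
cat > chk.py <<'E'
from h import *
import sys
o=get_obs();T=R.from_rotvec(o['orientation']).as_matrix();g=o['ee_pos']-pinch_z*T[:,2];tip=g+T@TO
print('tip',tip.round(1),o['qpos'].round(2),o['ft_force'].round(2),o['width'])
d=snap('wrist');pickle.dump(d,open('w5.pkl','wb'));i=d['image']
P=cloud(d)
u,v=proj(d,tip).astype(int);print('tip px',u,v)
for vv in range(v-30,v+30,4):
    r=P[vv,u-12:u+14]; print(vv,' '.join('%3.0f'%x for x in r[::2,2]))
cv2.imwrite('pics/%s.png'%sys.argv[1],cv2.resize(i[max(0,v-90):v+60,u-100:u+100],None,fx=3,fy=3,interpolation=cv2.INTER_CUBIC))
E
python3 chk.py w5
```

```text
tip [ 552.  -143.2   47.6] [-0.32  0.48  2.07  0.52  0.19 -2.28] [ 0.37 -0.18 -1.37] 9.914434803226134
tip px 252 166
136  68  68  68  67  67  68  66  67  67  67  67  67  67
140  67  68  68  67  68  68  68  67  67  67  67  67  67
144  67  68  67  68  68  66  67  68  67  69  67  67  67
148  68  67  68  66  68  67  67  67  67  68  68  67  67
152  67  67  67  68  66  67  67 196  67  67  68  68  67
156  67  67  67  68  67  67  67  67  67  68  67  67  67
160  67  67  67  68  67  67  67  66  67  67  68  68  68
164  68  67  68  68  67  67  69  68  67  66  67  67  67
168  66  67  67  67  67  67  68  67  67  68  67  67  66
172  67  66  67  67  68  67  68  68  67  68  67  66  67
176  67  68  67  67  67  67  67  66  68  68  67  67  67
180  67  67  68  67  68  67  67  67  67  67  67  68  67
184  67  66  68  68  67  68  67  67  68  67  67  68  68
188  67  68  67  -1  38  40  41  40  40  -0  -0  68  67
192  67   0  -2  -0  43  43  44  43  44  -0  -0  -1  -1
```

View pics/w5.png

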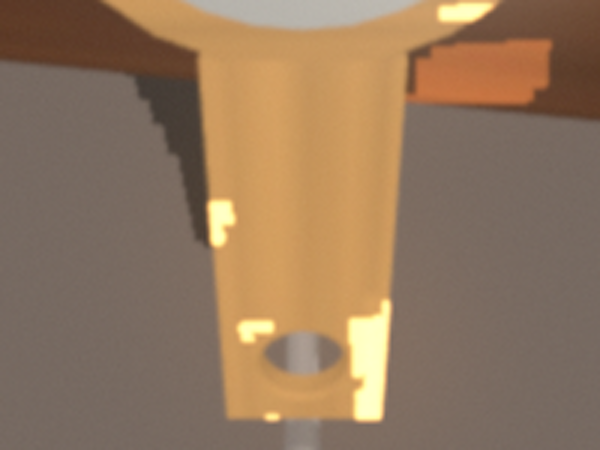

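The wire shows through the hole, centred laterally. Raising slowly along the hook's axis.

Emit:
{"api": "jog_arm", "payload": {
  "commands": [
    [-1, [-0.035, 0, -0.035], [0, 0, 0]],
    [-1, [-0.035, 0, -0.035], [0, 0, 0]],
    [-1, [-0.035, 0, -0.035], [0, 0, 0]],
    [-1, [-0.035, 0, -0.035], [0, 0, 0]],
    [-1, [-0.035, 0, -0.035], [0, 0, 0]],
    [-1, [-0.035, 0, -0.035], [0, 0, 0]],
    [-1, [0, 0, 0], [0, 0, 0]],
    [-1, [0, 0, 0], [0, 0, 0]]
  ]
}}

```text
t: 11.25
ee_pos: [588.5, -147.1, 113.6]
orientation: [0.126, 2.703, -0.027]
ft_force: [0.1, 0.6, -1.9]
width: 9.8
grasp_force: 30.0
```

```bash
python3 chk.py w6
```

```text
tip [ 562.2 -144.1   75.2] [-0.31  0.44  2.04  0.37  0.26 -2.13] [ 0.12  0.56 -1.86] 9.832477441419716
tip px 252 166
136  67  68  68  68  67  67  67  67  67  67  67  68  68
140  67  67  69  67  67  68  67  67  66  67  67  68  68
144  66  68  67  -1  60  64  63  64  63  61   0  68  67
148  68  -0  -0  -1  66  66  66  66  66  64  -1  -1  -0
152  63  -1  -1  -1  68  68  69  68  69  67  -1  -0  -0
156  67  64   0  -0  70  71  72  72  71  71  -1  62  64
160  66  67  66  64  73  74  74  74  74  73  65  66  67
164  67  67  67  68  74  77  76  75  76  74  67  67  67
168  68  67  68  68  68  67  76  76  68  67  68  68  68
172  68  68  67  67  68  67  67  68  67  67  67  68  67
176  -1  -1  -1  -1  58  58  59  59  58  -0   0  -2  -0
180   0  -1  -1   0  61  62  62  63  61  -0  -1  -1  -0
184  -0  -1  -0  -0  64  65  65  65  65  -1  -1  -1  -0
188  -0  -1  -1  -0  66  68  69  68  68   0  -1  -1  -0
192  -1   0  -1   1  70  72  71  71  70   0  -0  -1  -1
```

View pics/w6.png

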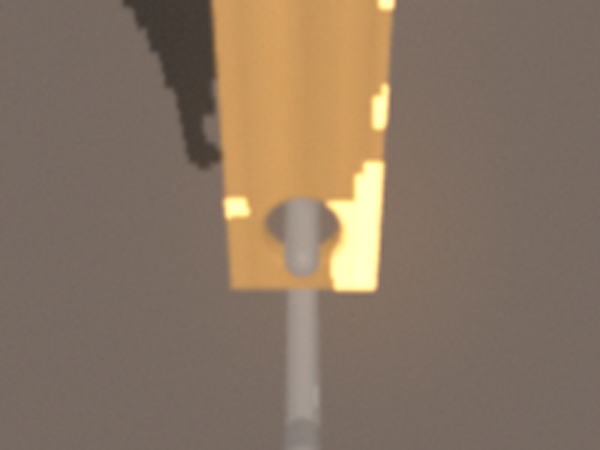

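The tip is clearly up through the hole: z≈75, above the 68 mm top face. I'll seat the hook and lift along an arc so the head pivots on the riser.

Emit:
{"api": "jog_arm", "payload": {
  "commands": [
    [-1, [-0.034, 0, -0.072], [0, 0, 0]],
    [-1, [-0.034, 0, -0.072], [0, 0, 0]],
    [-1, [-0.037, 0, -0.119], [0, 0, 0]],
    [-1, [-0.037, 0, -0.119], [0, 0, 0]],
    [-1, [-0.037, 0, -0.119], [0, 0, 0]],
    [-1, [0, 0, 0], [0, 0, 0]],
    [-1, [0, 0, 0], [0, 0, 0]]
  ]
}}

```text
t: 12.0
ee_pos: [583.9, -146.9, 167.2]
orientation: [0.126, 2.701, -0.027]
ft_force: [0.4, -0.5, -1.7]
width: 9.9
grasp_force: 30.0
```

Run:
```python
from h import *
o=get_obs();T=R.from_rotvec(o['orientation']).as_matrix();g=o['ee_pos']-pinch_z*T[:,2];tip=g+T@TO
print('tip',tip.round(1),o['qpos'].round(2),o['ft_force'].round(2),o['width'])
d=snap('wrist');P=cloud(d)
for v in range(4,180,16): print(v,P[v,256].round(0),P[v,230].round(0),P[v,280].round(0))
s=snap('scene');a=d['image'];b=cv2.resize(s['image'][110:238,200:340],(420,384),interpolation=cv2.INTER_CUBIC)
cv2.imwrite('pics/l1.png',np.hstack([cv2.resize(a,(380,285)),cv2.resize(b,(312,285))]))
```

```text
tip [ 557.6 -143.8  128.8] [-0.31  0.33  2.02  0.26  0.37 -2.01] [ 0.43 -0.49 -1.66] 9.87842702663785
4 [ 483. -135.   87.] [ 482. -149.   85.] [ 484. -123.   86.]
20 [ 490. -136.   87.] [ 488. -150.   89.] [ 492. -123.   86.]
36 [ 497. -137.   90.] [ 497. -151.   88.] [ 508. -122.   61.]
52 [ 505. -137.   92.] [ 504. -152.   92.] [ 540. -119.   -0.]
68 [ 513. -138.   94.] [ 512. -153.   94.] [ 553. -120.   -0.]
84 [ 522. -139.   97.] [ 520. -154.   97.] [ 568. -120.   -1.]
100 [ 531. -139.   99.] [ 529. -155.   99.] [ 583. -121.    0.]
116 [ 540. -140.  101.] [ 538. -156.  102.] [ 600. -121.    0.]
132 [ 616. -146.   -1.] [ 548. -157.  104.] [ 618. -122.   -1.]
148 [ 551. -141.  120.] [ 558. -159.  107.] [ 638. -123.   -1.]
164 [ 556. -142.  129.] [ 654. -178.   -1.] [ 659. -123.   -1.]
```

View pics/l1.png

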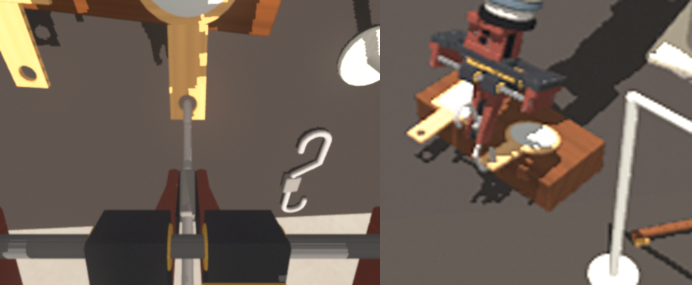

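The handle is rising on the hook at about 15°, with the head still on the riser and the square mirror undisturbed. That was my tenth picture, so the remaining checks are numeric. Continuing the arc.

Emit:
{"api": "jog_arm", "payload": {
  "commands": [
    [-1, [-0.005, 0, -0.124], [0, 0, 0]],
    [-1, [-0.005, 0, -0.124], [0, 0, 0]],
    [-1, [-0.005, 0, -0.124], [0, 0, 0]],
    [-1, [0.02, 0, -0.092], [0, 0, 0]],
    [-1, [0.02, 0, -0.092], [0, 0, 0]],
    [-1, [0.02, 0, -0.092], [0, 0, 0]],
    [-1, [0.02, 0, -0.092], [0, 0, 0]],
    [-1, [0.03, 0, -0.06], [0, 0, 0]],
    [-1, [0, 0, 0], [0, 0, 0]]
  ]
}}

```text
t: 13.0
ee_pos: [541.0, -142.9, 235.6]
orientation: [0.126, 2.702, -0.027]
ft_force: [0.1, 0.2, -0.7]
width: 9.6
grasp_force: 30.0
```

```bash
cat > st.py <<'E'
from h import *
o=get_obs();T=R.from_rotvec(o['orientation']).as_matrix();g=o['ee_pos']-pinch_z*T[:,2];tip=g+T@TO
print('tip',tip.round(1),o['qpos'].round(2),o['ft_force'].round(2),o['width'])
for n in('wrist','scene','top'):
    d=snap(n);P=cloud(d);L=d['image'].astype(int)
    m=(d['z_map']>0)&(np.hypot(P[...,0]-tip[0],P[...,1]-tip[1])<170)&(abs(P[...,1]-tip[1])<48)&(P[...,2]<tip[2]-5)&(L[...,2]-L[...,0]>40)&(L[...,1]>1.25*L[...,0])&(L[...,1]>.6*L[...,2])
    q=P[m]
    if len(q)>10:
        c=q.mean(0);w=np.linalg.svd(q-c)[2];print(n,len(q),c.round(0),'axes',w[0].round(2),w[2].round(2),'zrange',np.percentile(q[:,2],[2,98]).round(0),'x',np.percentile(q[:,0],[2,98]).round(0),'y',np.percentile(q[:,1],[2,98]).round(0))
E
python3 st.py
```

```text
tip [ 514.7 -139.8  197.2] [-0.34  0.16  2.05  0.21  0.51 -1.98] [ 0.11  0.18 -0.69] 9.639280226647887
wrist 7437 [ 491. -141.  127.] axes [ 0.09 -0.21 -0.97] [ 0.04 -0.98  0.21] zrange [  0. 177.] x [453. 589.] y [-184.  -99.]
scene 856 [ 466. -137.   60.] axes [ 0.98  0.15 -0.09] [-0.18  0.86 -0.48] zrange [  9. 165.] x [379. 517.] y [-185.  -94.]
top 17 [ 517. -108.   40.] axes [-0.62  0.23  0.75] [-0.36 -0.93 -0.01] zrange [-4. 67.] x [483. 569.] y [-128.  -94.]
```

Emit:
{"api": "jog_arm", "payload": {
  "commands": [
    [-1, [-0.045, 0, -0.096], [0, 0, 0]],
    [-1, [-0.045, 0, -0.096], [0, 0, 0]],
    [-1, [-0.045, 0, -0.096], [0, 0, 0]],
    [-1, [-0.045, 0, -0.096], [0, 0, 0]],
    [-1, [-0.045, 0, -0.096], [0, 0, 0]],
    [-1, [-0.045, 0, -0.096], [0, 0, 0]],
    [-1, [-0.045, 0, -0.096], [0, 0, 0]],
    [-1, [-0.045, 0, -0.096], [0, 0, 0]],
    [-1, [-0.03, 0, -0.06], [0, 0, 0]],
    [-1, [0, 0, 0], [0, 0, 0]]
  ]
}}

```text
t: 14.15
ee_pos: [542.2, -143.1, 327.7]
orientation: [0.126, 2.701, -0.028]
ft_force: [-0.3, -0.7, -1.4]
width: 9.7
grasp_force: 30.0
```

```bash
sed -i "s/(P\[...,2\]<tip\[2\]-5)/(P[...,2]<tip[2]-5)\&(P[...,2]>75)/" st.py; python3 st.py
```

```text
tip [ 516.  -140.1  289.3] [-0.34  0.03  1.95  0.15  0.73 -1.91] [-0.28 -0.68 -1.38] 9.70285553049582
wrist 4144 [ 514. -140.  215.] axes [-0.16  0.02 -0.99] [ 0.98 -0.09 -0.17] zrange [123. 269.] x [497. 526.] y [-176. -102.]
scene 486 [ 524. -141.  180.] axes [-0.01 -0.02 -1.  ] [ 1.   -0.08 -0.01] zrange [119. 267.] x [520. 528.] y [-179. -105.]
```

The mirror hangs plumb on the hook (z from 119 to 267, normal along x), off the riser. Carrying it back smoothly.

Emit:
{"api": "jog_arm", "payload": {
  "commands": [
    [-1, [0.015, 0.09, -0.013], [0, 0, 0]],
    [-1, [0.024, 0.15, -0.021], [0, 0, 0]],
    [-1, [0.03, 0.19, -0.026], [0, 0, 0]],
    [-1, [0.03, 0.19, -0.026], [0, 0, 0]],
    [-1, [0.03, 0.19, -0.026], [0, 0, 0]],
    [-1, [0.03, 0.19, -0.026], [0, 0, 0]],
    [-1, [0.03, 0.19, -0.026], [0, 0, 0]],
    [-1, [0.03, 0.19, -0.026], [0, 0, 0]],
    [-1, [0.03, 0.19, -0.026], [0, 0, 0]],
    [-1, [0.03, 0.19, -0.026], [0, 0, 0]]
  ]
}}

```text
t: 15.3
ee_pos: [522.0, 36.8, 336.2]
orientation: [0.126, 2.704, -0.027]
ft_force: [-0.7, -0.3, -2.8]
width: 9.9
grasp_force: 30.0
```

Emit:
{"api": "jog_arm", "payload": {
  "commands": [
    [-1, [0.03, 0.19, -0.026], [0, 0, 0]],
    [-1, [0.03, 0.19, -0.026], [0, 0, 0]],
    [-1, [0.03, 0.19, -0.026], [0, 0, 0]],
    [-1, [0.02, 0.13, -0.018], [0, 0, 0]],
    [-1, [0.012, 0.08, -0.01], [0, 0, 0]],
    [-1, [0.006, 0.04, -0.005], [0, 0, 0]],
    [-1, [0, 0, 0], [0, 0, 0]]
  ]
}}

```text
t: 16.0
ee_pos: [513.9, 119.1, 341.1]
orientation: [0.125, 2.703, -0.027]
ft_force: [0.0, 0.8, -1.6]
width: 9.7
grasp_force: 30.0
```

```bash
python3 st.py
python3 - <<'E'
from h import *
Rg=R.from_rotvec([.213,2.35,-.084]).as_matrix()
plan(np.array([511.9,186.1,330])-pinch_z*Rg[:,2],Rg);print(get_obs()['ee_pos'])
E
```

```text
tip [487.6 122.2 302.8] [ 0.3  -0.03  1.98 -0.23  0.79 -1.05] [ 0.    0.81 -1.64] 9.679579256297396
wrist 3589 [490. 126. 230.] axes [-0.08  0.08 -0.99] [-0.94  0.31  0.1 ] zrange [138. 283.] x [474. 500.] y [ 97. 167.]
scene 571 [502. 128. 190.] axes [ 0.03  0.06 -1.  ] [ 0.95 -0.31  0.01] zrange [134. 282.] x [490. 514.] y [ 94. 164.]
turn(deg) [  2.7 -19.9   4.1] units [ 0.061 -0.442  0.092] shift units after turn [ 0.182  0.663 -0.02 ] world [ -2.2  67.8 -11.3]
[514.12552254 118.30870509 341.29356941]
```

Emit:
{"api": "jog_arm", "payload": {
  "commands": [
    [-1, [0, 0, 0], [0.006, -0.04, 0.009]],
    [-1, [0, 0, 0], [0.01, -0.075, 0.016]],
    [-1, [0, 0, 0], [0.01, -0.075, 0.016]],
    [-1, [0, 0, 0], [0.01, -0.075, 0.016]],
    [-1, [0, 0, 0], [0.01, -0.075, 0.016]],
    [-1, [0, 0, 0], [0.01, -0.072, 0.015]],
    [-1, [0, 0, 0], [0.005, -0.03, 0.005]],
    [-1, [0, 0, 0], [0, 0, 0]]
  ]
}}

```text
t: 16.95
ee_pos: [513.4, 118.3, 340.6]
orientation: [0.213, 2.351, -0.085]
ft_force: [-0.1, -0.5, -2.6]
width: 9.7
grasp_force: 30.0
```

Emit:
{"api": "jog_arm", "payload": {
  "commands": [
    [-1, [0.02, 0.06, 0], [0, 0, 0]],
    [-1, [0.03, 0.12, -0.005], [0, 0, 0]],
    [-1, [0.04, 0.15, -0.005], [0, 0, 0]],
    [-1, [0.04, 0.15, -0.005], [0, 0, 0]],
    [-1, [0.03, 0.12, -0.005], [0, 0, 0]],
    [-1, [0.02, 0.06, 0], [0, 0, 0]],
    [-1, [0, 0, 0], [0, 0, 0]],
    [-1, [0, 0, 0], [0, 0, 0]]
  ]
}}

```text
t: 17.75
ee_pos: [512.0, 186.1, 330.2]
orientation: [0.214, 2.35, -0.084]
ft_force: [0.3, 0.1, -2.5]
width: 9.7
grasp_force: 30.0
```

```bash
python3 st.py
python3 - <<'E'
from h import *
Rg=R.from_rotvec([.213,2.35,-.084]).as_matrix()
plan(np.array([511.9,186.1,330])-pinch_z*Rg[:,2],Rg);print(get_obs()['ee_pos'])
plan(np.array([597.2,171.2,261.5+58])-pinch_z*Rg[:,2],Rg)
d=snap('wrist');P=cloud(d);z=d['z_map'];m=(z>0)&(P[...,2]>322)&(P[...,2]<345)&(P[...,0]>560)&(P[...,1]>100)&(P[...,1]<350)
b=P[m];print('bar',m.sum(),b.mean(0).round(1),np.polyfit(b[:,1],b[:,0],1).round(3))
s=snap('scene');P=cloud(s);m=(s['z_map']>0)&(P[...,2]>340)&(P[...,2]<420)&(P[...,0]>470)&(P[...,0]<545)&(abs(P[...,1]-188)<9);print('upper',P[m].round(0)[::4].tolist())
E
```

```text
tip [500.4 188.9 285.1] [ 0.62  0.01  2.13 -0.99  0.65 -0.06] [ 0.27  0.12 -2.46] 9.71971455913093
wrist 5159 [512. 185. 210.] axes [0.01 0.04 1.  ] [ 0.94 -0.35  0.01] zrange [118. 269.] x [499. 526.] y [150. 221.]
scene 620 [520. 180. 177.] axes [-0.03  0.07  1.  ] [ 0.93 -0.36  0.05] zrange [120. 268.] x [507. 534.] y [145. 212.]
top 64 [513. 170. 200.] axes [-0.06  0.09  0.99] [-0.89  0.44 -0.1 ] zrange [126. 271.] x [501. 530.] y [143. 199.]
turn(deg) [-0.  -0.  -0.1] units [-0.001 -0.    -0.001] shift units after turn [0.004 0.004 0.002] world [-0.1  0.4 -0.4]
[511.97995974 185.67888134 330.40309093]
turn(deg) [-0.  -0.  -0.1] units [-0.001 -0.    -0.001] shift units after turn [-0.535  0.009  0.687] world [ 85.2 -14.5 -10.9]
bar 2014 [611.4 275.7 334.3] [1.84000e-01 5.60798e+02]
upper [[470.0, 181.0, 417.0], [473.0, 180.0, 412.0], [507.0, 182.0, 415.0], [509.0, 183.0, 413.0], [516.0, 181.0, 414.0], [506.0, 188.0, 411.0], [515.0, 184.0, 412.0], [499.0, 189.0, 403.0], [497.0, 182.0, 397.0], [522.0, 180.0, 410.0], [499.0, 184.0, 396.0], [525.0, 181.0, 409.0], [498.0, 188.0, 394.0
[... 222 characters left out ...]
0, 391.0], [500.0, 186.0, 376.0], [486.0, 197.0, 372.0], [491.0, 180.0, 365.0], [490.0, 193.0, 370.0], [492.0, 181.0, 363.0], [491.0, 194.0, 368.0], [499.0, 187.0, 367.0], [495.0, 180.0, 358.0], [489.0, 188.0, 357.0], [500.0, 179.0, 359.0], [500.0, 189.0, 362.0], [495.0, 197.0, 362.0], [499.0, 187.0, 358.0], [497.0, 195.0, 360.0], [503.0, 188.0, 358.0], [501.0, 197.0, 360.0], [506.0, 187.0, 357.0], [502.0, 196.0, 358.0], [506.0, 188.0, 354.0], [503.0, 196.0, 356.0], [505.0, 188.0, 350.0], [505.0, 179.0, 343.0], [508.0, 189.0, 349.0], [507.0, 180.0, 342.0], [509.0, 190.0, 348.0], [508.0, 184.0, 341.0], [513.0, 194.0, 349.0], [514.0, 195.0, 347.0], [513.0, 193.0, 343.0], [514.0, 194.0, 340.0]]
```

Emit:
{"api": "jog_arm", "payload": {
  "commands": [
    [-1, [-0.03, 0.009, 0.03], [0, 0, 0]],
    [-1, [-0.06, 0, 0.06], [0, 0, 0]],
    [-1, [-0.08, 0, 0.08], [0, 0, 0]],
    [-1, [-0.09, 0, 0.09], [0, 0, 0]],
    [-1, [-0.09, 0, 0.09], [0, 0, 0]],
    [-1, [-0.09, 0, 0.09], [0, 0, 0]],
    [-1, [-0.08, 0, 0.08], [0, 0, 0]],
    [-1, [-0.06, 0, 0.06], [0, 0, 0]],
    [-1, [-0.03, 0, 0.03], [0, 0, 0]],
    [-1, [0, 0, 0], [0, 0, 0]]
  ]
}}

```text
t: 19.0
ee_pos: [588.9, 168.5, 319.3]
orientation: [0.218, 2.37, -0.094]
ft_force: [-18.9, 1.7, -28.7]
width: 10.2
grasp_force: 38.3
```

```bash
cat > hk.py <<'E'
from h import *
o=get_obs();print(o['ee_pos'],o['ft_force'].round(1),o['qpos'].round(2))
Rg=R.from_rotvec([.213,2.35,-.084]).as_matrix()
plan(np.array([597.2,171.2,261.5])-pinch_z*Rg[:,2],Rg)
for n in('scene','top'):
    s=snap(n);P=cloud(s);hx=np.array([.984,-.178]);q=(P[...,:2]-[595.5,172])
    u=q@hx;w=q@[.178,.984]
    m=(s['z_map']>0)&(P[...,2]>325)&(P[...,2]<430)&(u>-25)&(u<35)&(abs(w)<9)
    print(n,sorted([(int(a),int(b)) for a,b in zip(P[m][:,2],u[m])],reverse=True)[::3])
E
python3 hk.py
```

```text
[588.86797378 168.54187897 319.28437737] [-18.9   1.7 -28.7] [ 0.48  0.12  2.03 -0.94  0.56 -0.2 ]
turn(deg) [-0.5 -1.1  0.1] units [-0.012 -0.025  0.001] shift units after turn [0.353 0.039 0.464] world [  8.3   2.7 -57.8]
scene [(404, -1), (403, -1), (403, -10), (402, 0), (401, 7), (401, -4), (399, 2), (398, 6), (397, 7), (396, 9), (395, 9), (395, 5), (392, -16), (391, 9), (388, 9), (387, -18), (386, -15), (385, 10), (383, 9), (381, -15), (381, -20), (379, 7), (377, 12), (376, 8), (375, -16), (370, -16), (367, -18), (365, -21), (360, -16), (358, -15), (354, -17), (354, -22), (353, -24), (352, -21), (351, -16), (350, -19), (349, -15), (349, -24), (347, -16), (347, -21), (346, -16), (346, -20), (345, -15), (345, -17), (344, -12), (344, -16), (343, -10), (343, -12), (342, -16), (341, -11), (340, 1), (340, -23), (339, 2), (339, 0), (339, -9), (339, -14), (338, 2), (338, -6), (338, -10), (338, -11), (337, 3), (337, -9), (336, 2), (336, -10), (335, 3), (334, 5), (334, 3), (334, -9), (332, 5), (332, -23), (330, -14), (326, 1)]
top [(406, -9), (404, -18), (401, 0), (401, -14), (399, -4), (398, 1), (395, 4), (390, -22), (384, 4), (374, -22), (358, -24), (353, -24), (347, -12), (345, -21), (341, -2), (340, -10), (338, -13), (337, -5), (334, -6), (330, -8)]
```

The force reading shows contact: at this height the fingertips meet the bar, since 69 mm of raise is too much. I'll back off and come in lower, about 40 mm above the hung height.

Emit:
{"api": "jog_arm", "payload": {
  "commands": [
    [-1, [0.05, 0, -0.05], [0, 0, 0]],
    [-1, [0.07, 0, -0.07], [0, 0, 0]],
    [-1, [0.09, 0, -0.09], [0, 0, 0]],
    [-1, [0.09, 0, -0.09], [0, 0, 0]],
    [-1, [0.07, 0, -0.07], [0, 0, 0]],
    [-1, [0.05, 0, -0.05], [0, 0, 0]],
    [-1, [0, 0, 0], [0, 0, 0]],
    [-1, [0, 0, 0], [0, 0, 0]]
  ]
}}

```text
t: 19.9
ee_pos: [538.7, 182.7, 330.8]
orientation: [0.213, 2.349, -0.083]
ft_force: [0.5, -0.1, -2.3]
width: 9.9
grasp_force: 30.0
```

```bash
python3 st.py
python3 - <<'E'
from h import *
Rg=R.from_rotvec([.213,2.35,-.084]).as_matrix()
plan(np.array([597.2,171.2,261.5+40])-pinch_z*Rg[:,2],Rg)
o=get_obs();T=R.from_rotvec(o['orientation']).as_matrix();g=o['ee_pos']-pinch_z*T[:,2];print(o['ee_pos'],g)
d=snap('wrist');P=cloud(d)
for v in range(130,312,6):
    k=(d['z_map'][v,246:259]>0)&(d['z_map'][v,246:259]<330)
    if k.any():
        p=P[v,246:259][k].mean(0); print(v,p.round(1),(T.T@(p-g)).round(1))
s=snap('scene');P=cloud(s);hx=np.array([.984,-.178]);q=P[...,:2]-g[:2];u=q@hx;w=q@[.178,.984]
m=(s['z_map']>0)&(P[...,2]>g[2]+25)&(P[...,2]<g[2]+110)&(u>-15)&(u<45)&(abs(w)<9)
print(sorted([(int(a),int(b)) for a,b in zip(P[m][:,2]-g[2],u[m])],reverse=True)[::3])
E
```

```text
tip [527.2 185.5 285.7] [ 0.57  0.04  2.09 -0.98  0.61 -0.1 ] [ 0.52 -0.15 -2.34] 9.933802038691487
wrist 5054 [538. 178. 213.] axes [0.03 0.11 0.99] [-0.93  0.38 -0.02] zrange [119. 269.] x [523. 550.] y [139. 205.]
scene 646 [548. 174. 183.] axes [-0.04  0.1   0.99] [-0.91  0.4  -0.08] zrange [120. 267.] x [534. 563.] y [140. 203.]
top 66 [543. 167. 196.] axes [-0.1   0.08  0.99] [ 0.88 -0.46  0.12] zrange [123. 271.] x [532. 562.] y [142. 193.]
turn(deg) [-0.  0. -0.] units [-0.     0.    -0.001] shift units after turn [-0.216 -0.006  0.623] world [ 58.2 -11.1 -28.9]
[538.96353156 182.33320868 330.41831154] [525.97028442 184.65722959 343.66461123]
130 [540.9 182.4 247.2] [57.4  0.1 79. ]
136 [532.5 184.5 258.7] [55.4  0.7 64.7]
142 [525.1 185.6 268.8] [53.5  0.5 52.3]
148 [525.2 185.2 273.2] [50.4  0.2 49.3]
154 [525.1 185.2 277.5] [47.4  0.2 46.2]
160 [524.1 185.7 282.4] [44.6  0.5 41.9]
166 [525.8 185.4 285.5] [41.3  0.5 41. ]
172 [551.8 180.7 273.9] [30.8  0.5 67.9]
178 [551.9 180.7 278.4] [27.4  0.5 64.7]
184 [551.3 180.8 283.3] [24.4  0.5 60.8]
190 [551.4 180.7 287.8] [21.2  
[... 471 characters left out ...]
6.9 345. ] [ 6.6  0.4 -8.5]
268 [515.4 186.9 347.9] [  4.7   0.4 -10.6]
274 [515.3 186.9 350.7] [  2.8   0.4 -12.6]
280 [515.5 186.9 353.3] [  0.7   0.4 -14.4]
286 [515.6 186.9 356. ] [ -1.2   0.4 -16.3]
292 [522.1 185.7 357.5] [ -7.    0.4 -12.6]
298 [521.9 185.7 360.3] [ -8.8   0.4 -14.7]
304 [522.  185.7 362.9] [-10.7   0.4 -16.5]
310 [522.1 185.7 365.5] [-12.6   0.4 -18.3]
[(72, 10), (71, 15), (70, 17), (69, 5), (68, 16), (67, 19), (66, 23), (66, 0), (64, 24), (63, 2), (62, 24), (60, 21), (59, 1), (57, 29), (55, 29), (54, 2), (53, 24), (51, 27), (50, 30), (50, 0), (49, 2), (47, 28), (46, 1), (43, 0), (41, 25), (39, -3), (36, 0), (34, -1), (31, 1), (29, -12), (28, -1), (27, 0), (26, -12)]
```

Emit:
{"api": "jog_arm", "payload": {
  "commands": [
    [-1, [0.05, -0.003, 0.05], [0, 0, 0]],
    [-1, [0.1, -0.003, 0.1], [0, 0, 0]],
    [-1, [0.055, 0, 0.055], [0, 0, 0]],
    [-1, [-0.03, 0, 0.03], [0, 0, 0]],
    [-1, [-0.07, 0, 0.07], [0, 0, 0]],
    [-1, [-0.09, 0, 0.09], [0, 0, 0]],
    [-1, [-0.09, 0, 0.09], [0, 0, 0]],
    [-1, [-0.08, 0, 0.08], [0, 0, 0]],
    [-1, [-0.06, 0, 0.06], [0, 0, 0]],
    [-1, [0, 0, 0], [0, 0, 0]]
  ]
}}

```text
t: 21.15
ee_pos: [598.1, 170.7, 301.3]
orientation: [0.215, 2.35, -0.084]
ft_force: [0.4, -0.4, -1.5]
width: 9.7
grasp_force: 30.0
```

```bash
python3 hk.py
```

```text
[598.11807262 170.73401502 301.27944509] [ 0.4 -0.4 -1.5] [ 0.47  0.16  2.04 -1.05  0.51 -0.08]
turn(deg) [-0.1  0.  -0.1] units [-0.001  0.    -0.002] shift units after turn [0.288 0.002 0.275] world [ -0.9   0.5 -39.8]
scene [(388, 3), (385, 4), (384, 6), (384, -5), (383, 2), (382, 13), (382, 9), (381, 14), (379, 15), (378, 12), (378, -8), (376, -7), (375, 14), (372, 15), (371, 17), (369, 18), (369, 16), (367, 18), (366, -8), (364, -12), (363, -10), (362, -9), (360, -10), (359, -8), (356, -10), (354, -11), (350, -11), (349, -10), (345, -13), (343, -8), (341, -8), (341, -23), (340, -6), (340, -22), (339, 0), (339, -20), (338, 1), (338, 0), (338, -17), (337, 5), (337, 3), (337, 0), (337, -18), (335, 5), (335, 2), (335, -18), (334, -10), (334, -17), (333, 5), (333, 4), (333, -13), (330, -13), (327, -20)]
top [(388, 0), (386, 2), (384, -3), (383, -9), (381, 6), (380, -11), (379, -11), (377, 13), (372, -16), (354, 11), (341, 0), (340, -24), (339, -24), (338, -3), (336, 1), (336, -5), (334, -19), (332, -21), (330, -7), (329, -17), (328, -13), (327, -20)]
```

Emit:
{"api": "jog_arm", "payload": {
  "commands": [
    [-1, [0.03, 0, 0.03], [0, 0, 0]],
    [-1, [0.055, 0, 0.05], [0, 0, 0]],
    [-1, [0.06, 0, 0.055], [0, 0, 0]],
    [-1, [0.055, 0, 0.055], [0, 0, 0]],
    [-1, [0.04, 0, 0.04], [0, 0, 0]],
    [-1, [0.02, 0, 0.02], [0, 0, 0]],
    [-1, [0, 0, 0], [0, 0, 0]]
  ]
}}

```text
t: 21.95
ee_pos: [595.8, 171.4, 264.6]
orientation: [0.213, 2.351, -0.084]
ft_force: [-0.1, 0.1, -2.2]
width: 10.0
grasp_force: 30.0
```

Emit:
{"api": "jog_arm", "payload": {
  "commands": [
    [-1, [0.01, 0, 0.01], [0, 0, 0]],
    [-1, [0.008, 0, 0.008], [0, 0, 0]],
    [-1, [0, 0, 0], [0, 0, 0]],
    [-1, [0, 0, 0], [0, 0, 0]]
  ]
}}

```text
t: 22.35
ee_pos: [596.2, 171.5, 262.7]
orientation: [0.214, 2.35, -0.084]
ft_force: [0.0, -0.8, -0.7]
width: 9.4
grasp_force: 30.0
```

Emit:
{"api": "jog_arm", "payload": {
  "commands": [
    [-1, [0.007, 0, 0.007], [0, 0, 0]],
    [-1, [0, 0, 0], [0, 0, 0]],
    [-1, [0, 0, 0], [0, 0, 0]],
    [-1, [0, 0, 0], [0, 0, 0]]
  ]
}}

```text
t: 22.75
ee_pos: [596.2, 171.5, 261.7]
orientation: [0.214, 2.35, -0.084]
ft_force: [-0.3, -0.1, -1.3]
width: 10.3
grasp_force: 30.0
```

```bash
python3 hk.py; python3 st.py; python3 -c "
from h import *
print(np.mean([(get_image('wrist'),get_obs()['ft_force'])[1] for _ in range(6)],0))"
```

```text
[596.24239307 171.4812125  261.70313404] [-0.3 -0.1 -1.3] [ 0.48  0.22  2.08 -1.22  0.47  0.11]
turn(deg) [-0.  0. -0.] units [-0.     0.    -0.001] shift units after turn [-0.006 -0.001  0.008] world [ 1.  -0.3 -0.2]
scene [(347, 0), (345, 5), (344, 3), (344, -4), (343, 8), (343, -11), (342, 6), (341, 7), (340, 4), (339, 10), (339, 0), (338, 13), (338, 1), (337, 14), (337, -3), (336, 3), (335, 13), (334, 2), (333, 2), (332, 4), (331, -11), (330, 2), (327, 15)]
top [(348, -1), (346, -13), (344, 6), (343, -3), (342, -9), (340, -2), (339, -1), (338, 1), (338, -15), (336, 1), (336, -18), (334, -6)]
tip [584.7 174.3 216.6] [ 0.48  0.22  2.08 -1.22  0.47  0.11] [ 0.62  1.28 -1.69] 9.551672426933067
wrist 4757 [597. 175. 149.] axes [-0.01 -0.02  1.  ] [ 0.93 -0.36 -0.  ] zrange [ 83. 200.] x [584. 612.] y [143. 213.]
scene 439 [602. 174. 126.] axes [ 0.01  0.04 -1.  ] [ 0.94 -0.35 -0.  ] zrange [ 77. 200.] x [588. 615.] y [139. 209.]
top 34 [588. 155. 143.] axes [-0.1  -0.21 -0.97] [-0.96  0.29  0.03] zrange [ 97. 203.] x [580. 595.] y [136. 171.]
[ 0.34058532 -0.00514537 -0.81159589]
```

Emit:
{"api": "jog_arm", "payload": {
  "commands": [
    [-1, [0.005, 0, 0.005], [0, 0, 0]],
    [-1, [0, 0, 0], [0, 0, 0]],
    [-1, [0, 0, 0], [0, 0, 0]],
    [-0.8, [0, 0, 0], [0, 0, 0]],
    [-0.7, [0, 0, 0], [0, 0, 0]],
    [-0.6, [0, 0, 0], [0, 0, 0]],
    [-0.4, [0, 0, 0], [0, 0, 0]],
    [-0.2, [0, 0, 0], [0, 0, 0]],
    [0, [0, 0, 0], [0, 0, 0]],
    [0, [0, 0, 0], [0, 0, 0]]
  ]
}}

```text
t: 24.3
ee_pos: [596.1, 171.4, 260.8]
orientation: [0.214, 2.35, -0.084]
ft_force: [0.3, -0.4, 0.1]
width: 43.0
grasp_force: 0.0
```

Emit:
{"api": "jog_arm", "payload": {
  "commands": [
    [0, [0, 0, 0], [0, 0, 0]],
    [0, [0, 0, 0], [0, 0, 0]],
    [0, [0, 0, -0.04], [0, 0, 0]],
    [0, [0, 0, -0.1], [0, 0, 0]],
    [0, [0, 0, -0.2], [0, 0, 0]],
    [0, [0, 0, -0.25], [0, 0, 0]],
    [0, [0, 0, -0.25], [0, 0, 0]],
    [0, [0, 0, -0.25], [0, 0, 0]],
    [0, [0, 0, -0.2], [0, 0, 0]],
    [0, [0, 0, 0], [0, 0, 0]]
  ]
}}

```text
t: 25.3
ee_pos: [505.8, 188.4, 354.8]
orientation: [0.213, 2.347, -0.08]
ft_force: [-0.8, -0.5, -1.2]
width: 43.8
grasp_force: 0.0
```

```bash
sed -i 's/^for n in.*wrist.*/tip=np.array([584.7,174.3,216.6])\n&/' st.py; python3 hk.py; python3 st.py
```

```text
[505.76419151 188.37897394 354.80281274] [-0.8 -0.5 -1.2] [ 0.63 -0.04  2.11 -0.93  0.69 -0.13]
turn(deg) [ 0.2  0.1 -0.1] units [ 0.004  0.003 -0.002] shift units after turn [-1.000e-03 -8.000e-03  1.318e+00] world [ 91.4 -17.2 -93.3]
scene [(347, -1), (345, 6), (344, 6), (344, -2), (344, -6), (343, 6), (342, 7), (342, -12), (340, 11), (339, 9), (339, -1), (338, 10), (338, 0), (337, 14), (337, 1), (336, 9), (336, 0), (335, -9), (334, 3), (333, 15), (329, 17), (329, -13), (325, 14)]
top [(349, -4), (347, -10), (344, -13), (343, -6), (341, 7), (340, -2), (339, 6), (338, -15), (337, -1), (336, -11), (333, -17), (331, -18)]
tip [494.9 190.7 307.6] [ 0.63 -0.03  2.11 -0.93  0.69 -0.13] [-0.24 -0.04 -1.64] 43.80293843309603
wrist 2037 [596. 172. 147.] axes [-0.    0.05  1.  ] [ 0.94 -0.34  0.02] zrange [ 82. 200.] x [584. 611.] y [136. 207.]
scene 459 [602. 170. 125.] axes [-0.03  0.01  1.  ] [ 0.94 -0.34  0.03] zrange [ 77. 200.] x [589. 615.] y [134. 204.]
top 40 [590. 157. 150.] axes [-0.09 -0.25 -0.96] [-0.96  0.27  0.02] zrange [ 91. 202.] x [582. 600.] y [135. 178.]
```

The hook is back on the bar with the mirror hanging from it. I'll wait for any swing to settle, then compare readings over time and check the items I had to leave alone.

Emit:
{"api": "jog_arm", "payload": {
  "commands": [
    [0, [0, 0, 0], [0, 0, 0]],
    [0, [0, 0, 0], [0, 0, 0]],
    [0, [0, 0, 0], [0, 0, 0]],
    [0, [0, 0, 0], [0, 0, 0]],
    [0, [0, 0, 0], [0, 0, 0]],
    [0, [0, 0, 0], [0, 0, 0]],
    [0, [0, 0, 0], [0, 0, 0]],
    [0, [0, 0, 0], [0, 0, 0]],
    [0, [0, 0, 0], [0, 0, 0]],
    [0, [0, 0, 0], [0, 0, 0]]
  ]
}}

```text
t: 26.55
ee_pos: [506.5, 187.5, 352.3]
orientation: [0.214, 2.35, -0.084]
ft_force: [0.1, 0.4, -0.2]
width: 44.3
grasp_force: 0.0
```

Emit:
{"api": "jog_arm", "payload": {
  "commands": [
    [0, [0, 0, 0], [0, 0, 0]],
    [0, [0, 0, 0], [0, 0, 0]],
    [0, [0, 0, 0], [0, 0, 0]],
    [0, [0, 0, 0], [0, 0, 0]],
    [0, [0, 0, 0], [0, 0, 0]],
    [0, [0, 0, 0], [0, 0, 0]],
    [0, [0, 0, 0], [0, 0, 0]],
    [0, [0, 0, 0], [0, 0, 0]],
    [0, [0, 0, 0], [0, 0, 0]],
    [0, [0, 0, 0], [0, 0, 0]]
  ]
}}

```text
t: 27.55
ee_pos: [506.5, 187.4, 352.3]
orientation: [0.214, 2.35, -0.084]
ft_force: [-0.4, 0.3, 0.5]
width: 43.9
grasp_force: 0.0
```

Emit:
{"api": "jog_arm", "payload": {
  "commands": [
    [0, [0, 0, 0], [0, 0, 0]],
    [0, [0, 0, 0], [0, 0, 0]],
    [0, [0, 0, 0], [0, 0, 0]],
    [0, [0, 0, 0], [0, 0, 0]],
    [0, [0, 0, 0], [0, 0, 0]],
    [0, [0, 0, 0], [0, 0, 0]],
    [0, [0, 0, 0], [0, 0, 0]],
    [0, [0, 0, 0], [0, 0, 0]],
    [0, [0, 0, 0], [0, 0, 0]],
    [0, [0, 0, 0], [0, 0, 0]]
  ]
}}

```text
t: 28.55
ee_pos: [506.5, 187.5, 352.3]
orientation: [0.214, 2.35, -0.084]
ft_force: [-0.4, 0.2, 0.5]
width: 44.4
grasp_force: 0.0
```

Run:
```python
from h import *
a=pickle.load(open('i0.pkl','rb'))['scene']
for k in range(16):
    d=snap('wrist');P=cloud(d);L=d['image'].astype(int)
    m=(d['z_map']>0)&(d['z_map']<480)&(P[...,2]>60)&(P[...,2]<200)&(abs(P[...,0]-597)<40)&(abs(P[...,1]-172)<60)
    lo=P[m&(P[...,2]<110)];print(get_obs()['t'],m.sum(),P[m].mean(0).round(1),lo.mean(0).round(1))
s=snap('scene')
df=(cv2.absdiff(a['image'],s['image']).max(-1)>60).astype(np.uint8)
n,_,st,_=cv2.connectedComponentsWithStats(cv2.dilate(df,np.ones((3,3))))
print([x.tolist() for x in st[1:] if x[4]>15])
```

```text
28.6 3785 [596.5 171.1 119.4] [596.7 170.5  86.4]
28.65 3762 [596.4 171.2 119.3] [596.7 170.7  86.5]
28.7 3772 [596.5 171.1 119.1] [596.6 170.6  86.4]
28.75 3770 [596.5 171.2 119. ] [596.7 170.7  86.3]
28.8 3769 [596.5 171.2 119.3] [596.7 170.7  86.4]
28.85 3777 [596.5 171.1 119.4] [596.7 170.6  86.4]
28.9 3776 [596.5 171.1 119.1] [596.7 170.6  86.4]
28.95 3760 [596.5 171.1 119.3] [596.7 170.6  86.5]
29.0 3769 [596.5 171.1 119.3] [596.7 170.6  86.4]
29.05 3776 [596.5 171.1 119.2] [596.7 170.7  86.3]
29.1 3767 [596.5 171.1 119.2] [596.7 170.6  86.4]
29.15 3763 [596.4 171.1 119.1] [596.6 170.6  86.4]
29.2 3785 [596.5 171.1 119.3] [596.7 170.6  86.3]
29.25 3775 [596.5 171.1 119.2] [596.7 170.5  86.2]
29.3 3769 [596.5 171.1 119.3] [596.7 170.6  86.3]
29.35 3771 [596.4 171.2 119.4] [596.6 170.7  86.4]
[[338, 0, 129, 154, 8944], [327, 118, 11, 10, 49], [419, 130, 5, 5, 21], [243, 164, 39, 33, 672], [501, 173, 11, 25, 143], [343, 192, 5, 6, 24], [353, 196, 11, 14, 84], [341, 201, 6, 4, 20], [322, 205, 26, 46, 752]]
```

```bash
python3 -c "
from workcell import *
print(close_job())"
```

```text
the job is handed in; nothing more can be done
None
```

The S-hook is back on the rail with the round mirror hanging still from it, the gripper is clear, and the job was handed in at about 29 s; on the first try at re-hanging, the fingers pressed the bar with about 34 N (limit 40 N) before I backed off.

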